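# Put the sugar jar away in the coffee cupboard and click its door shut

### The job

Put the glass sugar jar away: stand it upright in the free front part of the cupboard's pull-out tray, setting it down rather than dropping it, and let go. Push the tray fully home with the jar in it, then push the cupboard door shut, without slamming it, until it seats on its catch and stays shut. Leave the cups, the pitcher, the bean canister and the dosing ring where they are.

Things in the scene. Friction and masses are not known exactly. Their poses are not given: they have to be found in the camera images.
- jar_mid (a point): Centre of the sugar jar (half-way up, on its axis). Loose upright glass cylinder 58 mm in diameter and 100 mm high, with a wooden lid 55 mm in diameter and a small 22 mm knob on top: 125 mm high in all, so its underside lies 62.5 mm below this point; about 0.4 kg. White sugar shows through the glass. z axis along the jar, up.
- sugar_jar: The same jar; this point is the centre of its underside.
- cupboard: Small grey cupboard standing on the work surface, fixed: 240 mm deep (its x), 260 mm wide (its y), 210 mm high, 16 mm panels. Origin at the centre of its underside; its open front faces its own -x (towards the robot), the front edges of its panels lie at x = -120 mm in its frame.
- door (a joint): Angle of the cupboard door, rad: 0 = shut and seated, 1.92 = fully open, towards the robot. It stays where it is left (light hinge friction). Near shut a sprung roller catch by the free edge resists from about 0.06 rad; a push of about 7 N at the free edge (11 N at 160 mm from the hinge) takes it over; below about 0.02 rad the catch pulls the door home and holds it.
- door_hinge (a point): Top end of the door's hinge line, 208 mm above the work surface, at the cupboard's left front edge (at x = -136, y = +130 mm in the cupboard's frame). It turns with the door: its -y axis points along the door to the free edge, its -x axis out of the door's outer face (the face to push). The outer face contains the hinge line. Seen from above the door shuts anticlockwise.
- door_corner (a point): Top corner of the door's outer face at its free edge, 260 mm from door_hinge; axes as door_hinge. The door is a flat panel 260 mm wide, 16 mm thick, from 12 to 208 mm above the work surface. An upright bar handle stands 33 mm out from the outer face, 232 mm from the hinge, between 42 and 132 mm above the work surface; the rest of the face is flat and free.
- tray (a joint): How far the pull-out tray is out, m: 0 = fully home (a stop), 0.16 = the outer stop. Slides out along the cupboard's -x and stays where it is left; a push of about 2 N moves it. Two tea tins (72 mm in diameter, about 100 mm high) are fixed side by side in its rear half, their centres 108 mm behind tray_floor.
- tray_rail (a point): Middle of the horizontal steel rail along the tray's front: a bar 8 mm thick and 170 mm long (along y), 120 mm above the work surface, on two end posts that rise from the tray's front wall. Pushing it towards the cupboard's +x slides the tray home; fully home its front face lies 6 mm inside the front edges of the cupboard's panels.
- tray_floor (a point): Point on the wooden tray's floor (upper face, 34 mm above the work surface), in the middle of its free front part, 52 mm behind the tray's front face; axes as the cupboard's. The tray is 205 mm long (x), 204 mm wide (y), with a 4 mm lip standing 21 mm above the floor all round. The jar belongs in the free part: x from -44 to +70 mm, y from -98 to +98 mm from here.
- milk_pitcher: Loose steel milk pitcher, a bystander: 86 mm in diameter, 100 mm high, handle reaching 74 mm from the axis along its +x. Origin at the centre of its underside.
- bean_canister: Loose dark bean canister, a bystander: 90 mm in diameter, 132 mm high. Origin at the centre of its underside.
- dosing_ring: Loose aluminium ring, a bystander: 64 mm in diameter, 24 mm high. Origin at the centre of its underside.
- lazy_susan: Turntable to the left, 280 mm in diameter, plate top 28 mm above the work surface; its base is fixed. Origin at the centre of its underside.
- cup_1: Loose matte black cup on the turntable, a bystander: 80 mm in diameter, 68 mm high, its rim 96 mm above the work surface. Origin at the centre of its underside.
- cup_2: Another such cup.
- cup_3: Another such cup.
- cup_4: Another such cup.
There are look-alikes about, which are no part of the job. Of the things that look like the sugar_jar, the middle-sized one is meant.

How it is judged:
By the outcome, as a careful person would: the job done as asked, in the order asked, and still so for the second after the job is handed in, with the robot touching nothing.
It also fails if it takes over 72 s, if anything falls off the work surface, if the arm or the gripper's body presses on something with over 40 N, if the wrist force passes 120 N, or if a joint passes its speed limit or range.

### The arm

A 6-joint arm with a two-finger parallel gripper is mounted at the origin on the work surface. World frame = base frame: x ahead of the robot, y to its left, z up, the work surface at z = 0. Lengths are in m, angles in degrees, forces in N, time in s.
With the tool pointing down it reaches from about 0.4 to 0.825 m from the base axis. Payload 7 kg.
Tool frame: the origin (TCP) lies between the finger pads; the fingertips stand 19 mm ahead of it and the grasp point (between the pads) is the TCP; x points along the fingers, y is the direction in which the jaws open and shut, and the axes are right-handed (so a half turn about x gives the same grasp; the last joint's range is limited). The gripper opens to 88 mm and grips with 3 to 60 N. Pads are 19 mm wide; open, the fingers measure 130 mm over their backs; the gripper's body (78 mm by 193 mm) begins 47 mm behind the grasp point.
Start: joints at [-49.612, 20.546, 0.682, 0, -70.136, -16.507], TCP at [0.273, -0.617, 0.246] pointing down, gripper open.
Joint ranges: [-176.03, 176.03], [-82.01, 121.73], [-58.28, 71.71], [-173.87, 95.51], [-174.79, -0.11], [-173.66, 173.66]. Speed limits (degrees/s): [136.94, 136.94, 172.46, 180, 180, 180].

### API

Orientations are given as [roll, pitch, yaw] about the fixed x, y, z axes, in that order (R = Rz(yaw) Ry(pitch) Rx(roll)).
In Python, from plant import r gives the robot as it stands.
- The arm moves only by the tool send_rows, never from a script. Its argument "plan" is a list of rows, each a list of 2 entries, a list of its own where there are three numbers: the shift along the tool's x, y, z scaled (see below), then the turn, a rotation vector about the tool's x, y, z scaled (see below). A call has exactly 5 rows; each row is the pose to reach, as a shift and turn from the pose measured when the call began, along the tool's axes at that moment; what a row does not reach only later rows make up. The controller multiplies each number of a shift by 0.15 m and each number of a turn by pi/4 rad. A row lasts 1/10 s, in which the tool goes at most 50 mm and 8.59 degrees, less where a joint would pass 70% of its speed; a pose out of reach is approached as far as the arm can. A call with a number of a shift or a turn outside -1 to 1 is refused whole. A call with a gripper value outside its range is refused whole. "jaw" is the opening, from -1 (shut) to 1 (fully open), so that 0 is half open, set as the call begins (left out, the last holds). The fingers move at their own pace and stop on an object; "force" is the grip in N (left out, the last holds). Time passes only in rows, so rows that repeat a pose let the fingers close, or fill a call up. It gives the time, the measured TCP pose, the force and the opening at its end, in the units of the state.
- r.get_state(): the state, without advancing time (a new reading comes with each control period).
- r.capture(name): name is "side" or "top"; returns a dict with "color" (420x560x3 uint8, red, green, blue), "range_z" (420x560 float32, m along the optical axis (not along the pixel's ray), 0 where there is no reading), "mtx" (3x3 intrinsics, pixels), "pose" (4x4, takes a point from camera to world coordinates). Camera axes: x right, y down, z forward; pixel columns grow to the right and rows downward; lengths in m; the calibration is good to about 2 mm. A picture is of the moment at which its call begins.
- r.close_job(): hands the job in, once; it reports no verdict.
Trained networks look in a picture, given as the dict that the camera call returned (one of the last four; its "shot" number tells which), for a name from the list of things; names that differ only in an ending like _2 or _b are one class to them, and where a whole thing is asked for, a point or a joint stands for the part that bears it (a point fixed in the world has none). Each returns a list of dicts, best first, with "score" (0 to 1); they miss things now and then, are a little off and sometimes report something else, mostly with a low value. They report only what shows in the picture. A call takes as long as a camera call. They do not tell look-alikes from the thing itself.
- r.find_in(picture, target): "uv" ([column, row] in pixels, amid what is visible of it).
- r.trace(picture, target): "mask" (420x560 bool, what is visible of it) and "uv" ([column, row] in pixels, amid what is visible of it).
The state is a dict: "time_s": time; "joints": joint angles; "qd": joint speeds; "joint_torque": joint torques, N m; "tcp_pos": TCP position; "eef_rot": TCP orientation; "contact_force": force on the tool from outside, world axes, zero at the start; "moment": the same for the moment, N m; "gripper_width": finger opening in m.
Only numpy, scipy, OpenCV 4.12 (cv2) and the standard library are available. Lean on these libraries where they do the work, as an engineer would, in place of code of your own. Each camera call takes 0.05 s, during which the arm holds its last target. There are 200 camera calls.

## Working session

There is one attempt and no reset: what is moved stays moved. The work goes in short steps, Python scripts to look and compute and a tool call to move; the robot and the scene stay as the last step left them, time stands still between calls to the robot, and variables do not carry over. Pictures are saved under pics/ and viewed, about 8 in all and at most 12, crops included, and the job is handed in when it is done.

Besides the shell and the picture viewer there is one more tool, called after ">>>" in YAML: its name, and indented under it one key for each argument. send_rows: Moves the arm, as the interface text tells. Its arguments: {"type":"object","properties":{"plan":{"type":"array"},"jaw":{"type":"number"},"force":{"type":"number"}},"required":["plan"]}

```bash
ls; mkdir -p pics; cat > h.py <<'E'
import numpy as np, cv2, pickle
from plant import r
def pt(c,u,v,z=None):
    K=c["mtx"];T=c["pose"]
    d=np.array([(u-K[0,2])/K[0,0],(v-K[1,2])/K[1,1],1.])
    if z is None: z=c["range_z"][int(round(v)),int(round(u))]
    return (T@np.append(d*z,1))[:3]
def cloud(c):
    K=c["mtx"];T=c["pose"];Z=c["range_z"]
    v,u=np.mgrid[:420,:560]
    P=np.stack([(u-K[0,2])/K[0,0]*Z,(v-K[1,2])/K[1,1]*Z,Z],-1)
    return P@T[:3,:3].T+T[:3,3]
def save(c,n): cv2.imwrite(f"pics/{n}.png",c["color"][:,:,::-1])
E
python3 - <<'E'
from h import *
np.set_printoptions(precision=3,suppress=True)
s=r.get_state();print(s)
cs=[r.capture(n) for n in("side","top")]
for n,c in zip(("side","top"),cs):
    print(n,c["pose"],c["mtx"][0])
    P=cloud(c)
    for t in ["sugar_jar","cupboard","door","door_corner","door_hinge","tray","tray_rail","tray_floor","milk_pitcher","bean_canister","dosing_ring","lazy_susan","cup_1"]:
        for d in r.find_in(c,t)[:5]:
            u,v=d["uv"];print(t,round(d["score"],2),np.round([u,v]),P[int(v),int(u)])
cv2.imwrite("pics/a.png",cv2.resize(np.vstack([c["color"] for c in cs])[:,:,::-1],None,fx=.714,fy=.714))
E
```

```text
pics
{'time_s': 0.0, 'joints': array([-49.614,  20.591,   0.635,  -0.02 , -70.136, -16.507]), 'qd': array([-0.068,  0.08 ,  0.006, -0.052,  0.029,  0.028]), 'joint_torque': array([  0.   , -58.273,  29.306,   6.998,   0.007,  -0.   ]), 'tcp_pos': array([ 0.273, -0.617,  0.245]), 'eef_rot': array([ 95.085,  89.906, 118.957]), 'contact_force': array([-0.394,  0.488,  0.339]), 'moment': array([0.006, 0.003, 0.007]), 'gripper_width': 0.08746707302100921}
side [[ 0.199  0.884 -0.423  1.196]
 [ 0.98  -0.174  0.098 -0.083]
 [ 0.013 -0.434 -0.901  1.45 ]
 [ 0.     0.     0.     1.   ]] [449.892   0.    284.506]
sugar_jar 0.89 [188. 202.] [ 0.472 -0.245  0.111]
sugar_jar 0.87 [205. 169.] [ 0.389 -0.175  0.159]
sugar_jar 0.57 [133. 193.] [ 0.386 -0.433  0.084]
sugar_jar 0.39 [293. 178.] [0.5   0.1   0.204]
cupboard 0.62 [267. 267.] [ 0.783 -0.037  0.213]
door 0.76 [292. 179.] [0.511 0.097 0.211]
door_corner 0.83 [291. 179.] [0.506 0.095 0.209]
door_corner 0.28 [166. 245.] [ 0.62  -0.328  0.124]
door_hinge 0.72 [292. 177.] [0.501 0.096 0.207]
tray 0.91 [250. 224.] [ 0.559 -0.059  0.033]
tray_ra
[... 987 characters left out ...]
227.] [0.497 0.105 0.209]
door_hinge 0.57 [103. 226.] [0.5   0.58  0.031]
door_hinge 0.18 [308. 148.] [ 0.72  -0.038  0.209]
tray 0.65 [308. 191.] [ 0.624 -0.058  0.031]
tray_rail 0.95 [306. 192.] [ 0.624 -0.052  0.031]
tray_floor 0.91 [308. 190.] [ 0.626 -0.058  0.037]
milk_pitcher 0.87 [425. 237.] [ 0.489 -0.432  0.003]
bean_canister 0.57 [401. 200.] [ 0.592 -0.316  0.13 ]
bean_canister 0.24 [257. 225.] [0.502 0.097 0.208]
dosing_ring 0.63 [396. 281.] [ 0.35  -0.339  0.006]
lazy_susan 0.68 [138. 234.] [0.477 0.47  0.03 ]
cup_1 0.98 [138. 206.] [0.567 0.472 0.038]
cup_1 0.87 [120. 255.] [0.412 0.52  0.036]
cup_1 0.85 [104. 226.] [0.502 0.573 0.04 ]
cup_1 0.83 [154. 242.] [0.454 0.416 0.032]
```

View pics/a.png

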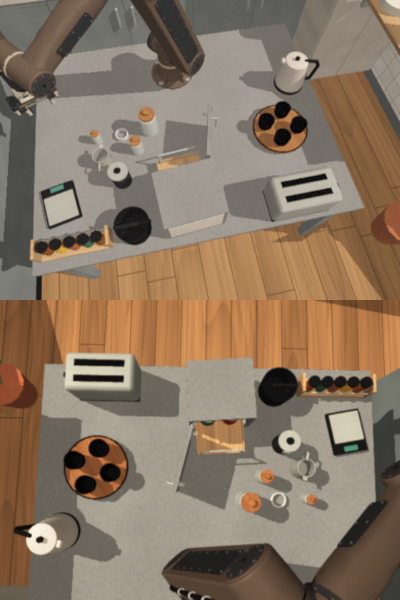

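```bash
cat > m.py <<'E'
from h import *
np.set_printoptions(precision=4,suppress=True)
cs=[r.capture(n) for n in("side","top")]
for n,c in zip(("side","top"),cs):
    P=cloud(c);x,y,z=P[...,0],P[...,1],P[...,2];ok=c["range_z"]>0
    m=ok&(abs(z-.21)<.006)&(x>.56)&(x<1)&(abs(y+.04)<.25)
    print(n,"cup top",m.sum(),cv2.minAreaRect(P[m][:,:2].astype(np.float32)),z[m].mean())
    m=ok&(abs(z-.208)<.006)&(x>.3)&(x<.66)&(y>0)&(y<.2)
    Q=P[m]; print("door",m.sum(),cv2.minAreaRect(Q[:,:2].astype(np.float32)),z[m].mean())
    m=ok&(abs(z-.12)<.01)&(x>.45)&(x<.68)&(y<.08)&(y>-.2)
    Q=P[m]; print("rail",m.sum(),cv2.minAreaRect(Q[:,:2].astype(np.float32)) if m.sum() else "",z[m].mean())
    m=ok&(abs(z-.034)<.006)&(x>.45)&(x<.68)&(y<.08)&(y>-.2)
    Q=P[m]; print("floor",m.sum(),cv2.minAreaRect(Q[:,:2].astype(np.float32)) if m.sum() else "",z[m].mean())
    for nm,a in dict(jm=(.465,-.237),jb=(.375,-.165),js=(.375,-.425)).items():
        m=ok&(np.hypot(x-a[0],y-a[1])<.05)&(z>.04)
        Q=P[m]; zm=np.percentile(Q[:,2],99.5);k=Q[:,2]>zm-.05
        e=cv2.minEnclosingCircle(Q[(Q[:,2]>zm-.03)][:,:2].astype(np.float32))
        print(nm,"top",zm,e, Q[Q[:,2]>zm-.008].mean(0))
a=cs[0]["color"][120:270,110:330];b=cs[1]["color"][130:310,230:450]
cv2.imwrite("pics/b.png",np.vstack([cv2.resize(i[:,:,::-1],None,fx=f,fy=f,interpolation=2) for i,f in((a,1.8),(b,1.8))]))
for n,c in zip("st",cs): print(n, r.trace(c,"tray_rail")[0]["mask"].sum())
E
python3 m.py
```

```text
side cup top 7179 ((0.7375842928886414, -0.03507879376411438), (0.3343203067779541, 0.2818056344985962), 4.318821907043457) 0.20929697544441653
door 386 ((0.5289775729179382, 0.09534338116645813), (0.051892075687646866, 0.29615944623947144), 69.75566101074219) 0.20736800517397128
rail 133 ((0.5547666549682617, -0.05960588902235031), (0.011599821969866753, 0.17659924924373627), 4.34334135055542) 0.12175775510040952
floor 566 ((0.5715187788009644, -0.05836040526628494), (0.04311996325850487, 0.1963610202074051), 3.863710880279541) 0.03337507727553663
jm top 0.12875987603989228 ((0.4568485915660858, -0.24501748383045197), 0.029646188020706177) [ 0.4573 -0.2428  0.1251]
jb top 0.17966921764916163 ((0.35375142097473145, -0.1690492033958435), 0.038539230823516846) [ 0.352  -0.1698  0.1758]
js top 0.7027521070634617 ((0.35931190848350525, -0.4138520061969757), 0.04184071347117424) [ 0.3457 -0.3968  0.6985]
top cup top 8081 ((0.7382339239120483, -0.03535076975822449), (0.33316662907600403, 0.2827671766281128), 4.40688419342041) 0.20973423940207198
door 634 ((0.5327781438827515, 0.09347443282604218), (0.06478167325258255, 0.3014110028743744), 67.30046081542969) 0.2077006761382768
rail 215 ((0.6126527190208435, -0.05167001485824585), (0.12940911948680878, 0.26503199338912964), 4.361611366271973) 0.12258427849699731
floor 2256 ((0.6119270324707031, -0.05083216726779938), (0.13635893166065216, 0.2531949579715729), 0.576591432094574) 0.034026207007855996
jm top 0.1299684834920359 ((0.4550156593322754, -0.24309222400188446), 0.028413256630301476) [ 0.4546 -0.2432  0.1256]
jb top 0.18094403134971154 ((0.3518108129501343, -0.16893120110034943), 0.03879180923104286) [ 0.3501 -0.1692  0.1773]
js top 0.7008848048947818 ((0.37158268690109253, -0.394828200340271), 0.02599099464714527) [ 0.3595 -0.3836  0.6971]
s 1000
t 3102
```

View pics/b.png

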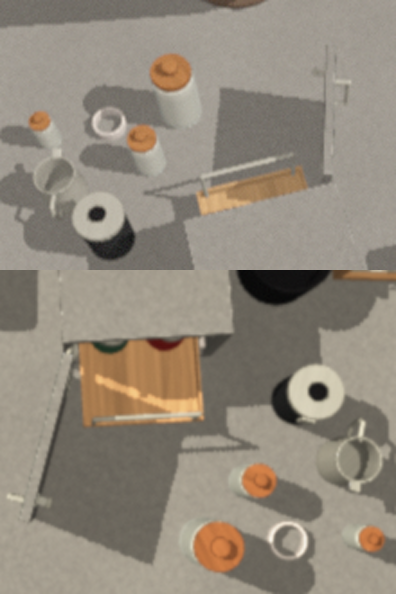

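```bash
cat >> h.py <<'E'
from scipy.spatial.transform import Rotation as Ro
np.set_printoptions(precision=4,suppress=True)
def rot(x,y):  # tool axes in world
    x=np.array(x,float);x/=np.linalg.norm(x);y=np.array(y,float);y-=x*(x@y);y/=np.linalg.norm(y)
    return Ro.from_matrix(np.stack([x,y,np.cross(x,y)],1))
def go(p,R,s=None,state=None):
    """print scaled shift/turn to reach p,R, from state or (p,R) pair"""
    if s is None:
        s=r.get_state();s=(s["tcp_pos"],Ro.from_euler("xyz",s["eef_rot"],degrees=True))
    d=s[1].inv().apply(np.array(p)-s[0])/.15
    t=(s[1].inv()*R).as_rotvec()/(np.pi/4)
    print("shift",np.round(d,3),"turn",np.round(t,3));return (np.array(p),R)
E
python3 - <<'E'
from h import *
s=r.get_state();R0=Ro.from_euler("xyz",s["eef_rot"],degrees=True);print(R0.as_matrix())
ya=np.radians(4.35);ex=np.array([np.cos(ya),np.sin(ya)]);ey=np.array([-ex[1],ex[0]])
for n in("side","top"):
    c=r.capture(n);P=cloud(c).reshape(-1,3);P=P[c["range_z"].ravel()>0];xy=P[:,:2]-[.784,-.033];a=xy@ex;b=xy@ey
    m=(abs(P[:,2]-.21)<.006)&(abs(a)<.16)
    k=m&(abs(b)<.09);print(n,"x edges",np.percentile(a[k],[.5,99.5]));k=m&(abs(a)<.09)&(abs(b)<.2);print("y edges",np.percentile(b[k],[.5,99.5]))
    # yaw check from side edges
    f=[]
    for lo in np.arange(-.1,.1,.02):
        k=m&(a>lo)&(a<lo+.02)&(abs(b)<.16);f.append((lo,b[k].min()))
    print("yaw err deg",np.degrees(np.polyfit(*np.array(f).T,1)[0]))
    k=(abs(P[:,2]-.208)<.008)&(a<-.15)&(a>-.45)&(b>.05)&(b<.3)
    Q=np.stack([a[k],b[k]],1);pl=np.polyfit(Q[:,0],Q[:,1],1);print("door cupframe line",pl,np.percentile(Q,[.5,99.5],axis=0))
    k=(abs(P[:,2]-.122)<.006)&(a<-.2)&(a>-.3)&(abs(b)<.1);print("rail a",np.percentile(a[k],[1,50,99]),"b",np.percentile(b[k],[1,99]))
ey3=[*ey,0]
q=go([.4555,-.243,.25],rot([0,0,-1],[0,1,0]))
q=go([.4555,-.243,.25],rot([0,0,-1],[0,-1,0]))
E
```

```text
[[-0.     -0.4048  0.9144]
 [-0.      0.9144  0.4048]
 [-1.     -0.     -0.    ]]
side x edges [-0.1187  0.1195]
y edges [-0.1382  0.119 ]
yaw err deg -0.04483218819109442
door cupframe line [-0.3159  0.0696] [[-0.3844  0.1096]
 [-0.1514  0.1972]]
rail a [-0.2359 -0.2307 -0.2265] b [-0.0952  0.0778]
top x edges [-0.1205  0.1177]
y edges [-0.1384  0.119 ]
yaw err deg 0.15048489608205842
door cupframe line [-0.3176  0.0686] [[-0.3867  0.1117]
 [-0.1516  0.1964]]
rail a [-0.2367 -0.2331 -0.2288] b [-0.0944  0.0756]
shift [-0.03   1.789  2.121] turn [ 0.531 -0.    -0.   ]
shift [-0.03   1.789  2.121] turn [-3.469  0.    -0.   ]
```

>>> send_rows:
  plan:
    - [[0, 0.1, 0.12], [0, 0, 0]]
    - [[0, 0.22, 0.26], [0, 0, 0]]
    - [[0, 0.36, 0.42], [0, 0, 0]]
    - [[0, 0.48, 0.57], [0, 0, 0]]
    - [[0, 0.6, 0.71], [0, 0, 0]]
  jaw: 1

```text
time_s: 2.2
tcp_pos: [0.3346, -0.4907, 0.2457]
eef_rot: [-62.1, 90.0, -38.2]
contact_force: [-0.4, -0.7, -0.1]
gripper_width: 0.0874
```

>>> send_rows:
  plan:
    - [[0, 0.12, 0.14], [0, 0, 0]]
    - [[0, 0.24, 0.28], [0, 0, 0]]
    - [[0, 0.36, 0.42], [0, 0, 0]]
    - [[0, 0.48, 0.57], [0, 0, 0]]
    - [[0, 0.6, 0.71], [0, 0, 0]]

```text
time_s: 2.7
tcp_pos: [0.3961, -0.3643, 0.2459]
eef_rot: [-51.8, 90.0, -27.9]
contact_force: [0.4, 0.1, -0.4]
gripper_width: 0.0874
```

```bash
python3 - <<'E'
from h import *
s=r.get_state();print(s["time_s"],s["tcp_pos"],s["joints"],s["contact_force"])
go([.4555,-.243,.25],rot([0,0,-1],[0,1,0]))
E
```

```text
2.7 [ 0.3961 -0.3643  0.2459] [-21.7199   7.6085 -16.6094   0.0056 -65.7347 -44.3999] [ 0.3873  0.1262 -0.3992]
shift [-0.027  0.579  0.69 ] turn [0.531 0.001 0.001]
```

>>> send_rows:
  plan:
    - [[0, 0.12, 0.14], [0.1, 0, 0]]
    - [[0, 0.24, 0.28], [0.2, 0, 0]]
    - [[0, 0.36, 0.42], [0.31, 0, 0]]
    - [[0, 0.48, 0.57], [0.42, 0, 0]]
    - [[0, 0.58, 0.69], [0.53, 0, 0]]

```text
time_s: 3.2
tcp_pos: [0.456, -0.2415, 0.2461]
eef_rot: [-17.5, 89.9, -17.7]
contact_force: [0.2, -0.3, 0.3]
gripper_width: 0.0873
```

```bash
python3 - <<'E'
from h import *
for n in ("side","top"):
    c=r.capture(n);save(c,"c_"+n)
    P=cloud(c);x,y,z=P[...,0],P[...,1],P[...,2]
    m=(c["range_z"]>0)&(np.hypot(x-.456,y+.243)<.04)&(z>.06)&(z<.112)
    print(n,m.sum(),cv2.minEnclosingCircle(P[m][:,:2].astype(np.float32)) if m.sum()>5 else "",np.percentile(P[m],[1,99],axis=0) if m.sum()>5 else "")
    if n=="side": cv2.imwrite("pics/c.png",cv2.resize(c["color"][100:260,100:330,::-1],None,fx=3,fy=3))
s=r.get_state();print(s["time_s"],s["tcp_pos"],s["joints"])
go([.4555,-.243,.085],rot([0,0,-1],[0,1,0]))
E
```

```text
side 214 ((0.45730066299438477, -0.24293646216392517), 0.029515709728002548) [[ 0.4314 -0.2694  0.0603]
 [ 0.4855 -0.215   0.1118]]
top 0  
3.3 [ 0.4566 -0.2409  0.2461] [ -6.0082   5.4352 -19.1048   0.0062 -65.3717 -83.9779]
shift [ 1.074 -0.013 -0.009] turn [0.    0.002 0.   ]
```

View pics/c.png

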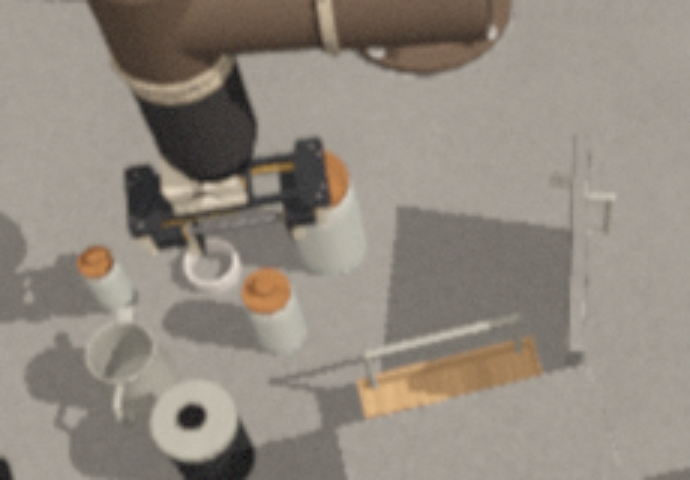

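The crop shows the open gripper above the scene, with small jar (full px ≈133,192), middle jar (≈190,203) and large jar (≈210,173). The middle one is 125 mm tall and fits. Now I go down.

>>> send_rows:
  plan:
    - [[0.15, -0.01, -0.01], [0, 0, 0]]
    - [[0.33, -0.01, -0.01], [0, 0, 0]]
    - [[0.5, -0.01, -0.01], [0, 0, 0]]
    - [[0.65, -0.01, -0.01], [0, 0, 0]]
    - [[0.75, -0.01, -0.01], [0, 0, 0]]

```text
time_s: 3.8
tcp_pos: [0.4543, -0.2428, 0.1321]
eef_rot: [68.2, 90.0, 68.3]
contact_force: [0.7, -0.4, 1.0]
gripper_width: 0.0875
```

>>> send_rows:
  plan:
    - [[0.1, 0, 0], [0, 0, 0]]
    - [[0.19, 0, 0], [0, 0, 0]]
    - [[0.25, 0, 0], [0, 0, 0]]
    - [[0.28, 0, 0], [0, 0, 0]]
    - [[0.28, 0, 0], [0, 0, 0]]

```text
time_s: 4.3
tcp_pos: [0.4541, -0.2429, 0.0899]
eef_rot: [175.8, 90.0, 175.9]
contact_force: [-0.8, 0.6, -0.7]
gripper_width: 0.0876
```

```bash
python3 - <<'E'
from h import *
s=r.get_state();print(s["time_s"],s["tcp_pos"],s["contact_force"])
c=r.capture("top");cv2.imwrite("pics/d.png",cv2.resize(c["color"][180:320,280:460,::-1],None,fx=3,fy=3))
go([.4555,-.243,.087],rot([0,0,-1],[0,1,0]))
E
```

```text
4.3 [ 0.4541 -0.2429  0.0899] [-0.7624  0.6209 -0.6815]
shift [ 0.022 -0.     0.007] turn [0.001 0.    0.   ]
```

>>> send_rows:
  plan:
    - [[0.01, 0, 0.008], [0, 0, 0]]
    - [[0.01, 0, 0.008], [0, 0, 0]]
    - [[0.01, 0, 0.008], [0, 0, 0]]
    - [[0.01, 0, 0.008], [0, 0, 0]]
    - [[0.01, 0, 0.008], [0, 0, 0]]
  jaw: -1
  force: 25

```text
time_s: 4.85
tcp_pos: [0.4559, -0.2431, 0.0891]
eef_rot: [-32.3, 90.0, -32.2]
contact_force: [-0.4, -1.2, 1.5]
gripper_width: 0.0577
```

>>> send_rows:
  plan:
    - [[0, 0, 0], [0, 0, 0]]
    - [[0, 0, 0], [0, 0, 0]]
    - [[0, 0, 0], [0, 0, 0]]
    - [[-0.02, 0, 0], [0, 0, 0]]
    - [[-0.04, 0, 0], [0, 0, 0]]

```text
time_s: 5.35
tcp_pos: [0.4553, -0.2429, 0.0949]
eef_rot: [179.0, 90.0, 179.1]
contact_force: [-0.8, 0.1, -3.0]
gripper_width: 0.0574
```

>>> send_rows:
  plan:
    - [[-0.1, 0, 0], [0, 0, 0]]
    - [[-0.2, 0, 0], [0, 0, 0]]
    - [[-0.35, 0, 0], [0, 0, 0]]
    - [[-0.5, 0, 0], [0, 0, 0]]
    - [[-0.6, 0, 0], [0, 0, 0]]

```text
time_s: 5.85
tcp_pos: [0.4556, -0.2429, 0.1865]
eef_rot: [-10.4, 90.0, -10.3]
contact_force: [0.6, 0.0, -3.2]
gripper_width: 0.0577
```

```bash
python3 - <<'E'
from h import *
ya=np.radians(4.35);ey=[-np.sin(ya),np.cos(ya),0]
R=rot([0,0,-1],[0,1,0])
s=r.get_state();q=(s["tcp_pos"],Ro.from_euler("xyz",s["eef_rot"],degrees=True))
q=go([.4556,-.2429,.25],R,q)
q=go([.529,-.150,.25],rot([0,0,-1],[0,1,0]),q)
q=go([.6032,-.0564,.25],rot([0,0,-1],ey),q)
E
```

```text
shift [-0.423 -0.     0.   ] turn [0.002 0.001 0.   ]
shift [0.    0.619 0.489] turn [0. 0. 0.]
shift [0.    0.624 0.495] turn [-0.097  0.     0.   ]
```

>>> send_rows:
  plan:
    - [[-0.08, 0, 0], [0, 0, 0]]
    - [[-0.18, 0, 0], [0, 0, 0]]
    - [[-0.28, 0, 0], [0, 0, 0]]
    - [[-0.38, 0, 0], [0, 0, 0]]
    - [[-0.44, 0, 0], [0, 0, 0]]

```text
time_s: 6.35
tcp_pos: [0.4555, -0.2428, 0.2535]
eef_rot: [-5.0, 89.9, -4.9]
contact_force: [-0.2, -0.2, -3.1]
gripper_width: 0.0575
```

>>> send_rows:
  plan:
    - [[0, 0.06, 0.05], [0, 0, 0]]
    - [[0, 0.18, 0.14], [0, 0, 0]]
    - [[0, 0.32, 0.25], [0, 0, 0]]
    - [[0, 0.47, 0.37], [0, 0, 0]]
    - [[0, 0.62, 0.49], [0, 0, 0]]

```text
time_s: 6.85
tcp_pos: [0.5293, -0.1482, 0.2528]
eef_rot: [36.1, 90.0, 36.1]
contact_force: [0.4, -0.4, -4.1]
gripper_width: 0.0575
```

>>> send_rows:
  plan:
    - [[0, 0.15, 0.12], [-0.02, 0, 0]]
    - [[0, 0.3, 0.24], [-0.04, 0, 0]]
    - [[0, 0.44, 0.35], [-0.06, 0, 0]]
    - [[0, 0.56, 0.44], [-0.08, 0, 0]]
    - [[0, 0.63, 0.5], [-0.1, 0, 0]]

```text
time_s: 7.35
tcp_pos: [0.605, -0.0518, 0.2519]
eef_rot: [154.6, 89.9, 159.2]
contact_force: [0.5, 0.5, -3.2]
gripper_width: 0.0572
```

```bash
python3 - <<'E'
from h import *
ya=np.radians(4.35);ey=[-np.sin(ya),np.cos(ya),0]
s=r.get_state();print(s["time_s"],s["tcp_pos"],s["contact_force"],s["gripper_width"],s["joints"])
c=r.capture("side");im=cv2.resize(c["color"][120:280,140:340,::-1],None,fx=3,fy=3)
t=r.capture("top");im2=cv2.resize(t["color"][130:270,220:420,::-1],None,fx=3,fy=3)[:, :600]
cv2.imwrite("pics/e.png",cv2.resize(np.vstack([im,im2]),None,fx=.66,fy=.66))
P=cloud(c).reshape(-1,3);P=P[c["range_z"].ravel()>0]
xy=P[:,:2]-[.7847,-.0426];a=xy@[np.cos(ya),np.sin(ya)];b=xy@ey[:2]
k=(abs(P[:,2]-.122)<.006)&(a<-.2)&(a>-.3)&(abs(b)<.11);print("rail a",np.percentile(a[k],[1,50,99]),"b",np.percentile(b[k],[1,99]))
k=(P[:,2]<.25)&(P[:,2]>.1)&(abs(a+.18)<.045)&(abs(b)<.04);print("jar low",np.percentile(P[k][:,2],[1,5,50]),k.sum())
go([.6032,-.0564,.1235],rot([0,0,-1],ey))
E
```

```text
7.35 [ 0.605  -0.0518  0.2519] [ 0.4743  0.4821 -3.176 ] 0.05723702561185277 [ 13.4993  14.019   -7.6869  -0.0317 -68.3373 -98.819 ]
rail a [-0.2338 -0.2298 -0.2258] b [-0.0842  0.0866]
jar low [0.1664 0.1715 0.2124] 227
shift [ 0.856 -0.027 -0.014] turn [ 0.007 -0.001 -0.   ]
```

View pics/e.png

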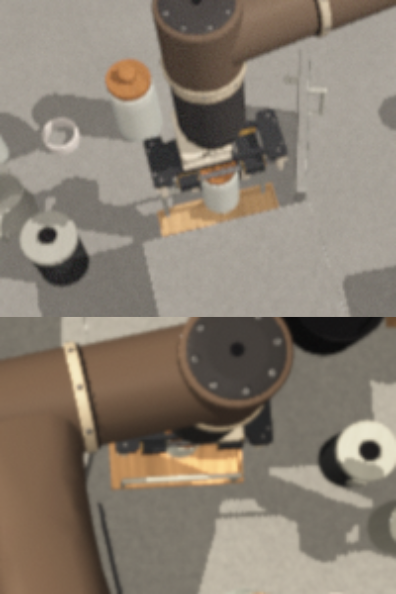

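>>> send_rows:
  plan:
    - [[0.1, -0.02, -0.02], [0, 0, 0]]
    - [[0.23, -0.03, -0.02], [0, 0, 0]]
    - [[0.37, -0.03, -0.02], [0, 0, 0]]
    - [[0.5, -0.03, -0.02], [0, 0, 0]]
    - [[0.6, -0.03, -0.02], [0, 0, 0]]

```text
time_s: 7.95
tcp_pos: [0.6013, -0.0577, 0.1607]
eef_rot: [172.8, 89.9, 177.4]
contact_force: [0.3, -0.3, -3.5]
gripper_width: 0.0576
```

>>> send_rows:
  plan:
    - [[0.07, 0, 0], [0, 0, 0]]
    - [[0.12, 0, 0], [0, 0, 0]]
    - [[0.16, 0, 0], [0, 0, 0]]
    - [[0.19, 0, 0], [0, 0, 0]]
    - [[0.21, 0, 0], [0, 0, 0]]

```text
time_s: 8.45
tcp_pos: [0.6014, -0.0577, 0.1292]
eef_rot: [171.0, 89.9, 175.6]
contact_force: [-0.8, 0.3, -3.9]
gripper_width: 0.057
```

```bash
python3 - <<'E'
from h import *
ya=np.radians(4.35);ey=[-np.sin(ya),np.cos(ya),0]
s=r.get_state();print(s["time_s"],s["tcp_pos"],s["contact_force"],s["gripper_width"])
go([.6032,-.0564,.1225],rot([0,0,-1],ey))
E
```

```text
8.45 [ 0.6014 -0.0577  0.1292] [-0.849   0.2916 -3.9063] 0.05701147188995345
shift [0.045 0.008 0.012] turn [ 0.006 -0.002 -0.   ]
```

>>> send_rows:
  plan:
    - [[0.01, 0, 0], [0, 0, 0]]
    - [[0.018, 0, 0], [0, 0, 0]]
    - [[0.026, 0, 0], [0, 0, 0]]
    - [[0.032, 0, 0], [0, 0, 0]]
    - [[0.034, 0, 0], [0, 0, 0]]

```text
time_s: 8.95
tcp_pos: [0.6014, -0.0577, 0.1242]
eef_rot: [168.5, 89.9, 173.1]
contact_force: [0.4, 0.6, -3.2]
gripper_width: 0.0576
```

>>> send_rows:
  plan:
    - [[0.004, 0, 0], [0, 0, 0]]
    - [[0.008, 0, 0], [0, 0, 0]]
    - [[0.012, 0, 0], [0, 0, 0]]
    - [[0.016, 0, 0], [0, 0, 0]]
    - [[0.016, 0, 0], [0, 0, 0]]

```text
time_s: 9.45
tcp_pos: [0.6024, -0.0577, 0.1231]
eef_rot: [0.6, 89.9, 5.2]
contact_force: [-1.0, 0.4, 5.3]
gripper_width: 0.0577
```

>>> send_rows:
  plan:
    - [[0, 0, 0], [0, 0, 0]]
    - [[0, 0, 0], [0, 0, 0]]
    - [[0, 0, 0], [0, 0, 0]]
    - [[0, 0, 0], [0, 0, 0]]
    - [[0, 0, 0], [0, 0, 0]]
  jaw: 1

```text
time_s: 9.95
tcp_pos: [0.6024, -0.0577, 0.1229]
eef_rot: [5.4, 90.0, 10.0]
contact_force: [-0.4, 0.1, 0.2]
gripper_width: 0.0865
```

>>> send_rows:
  plan:
    - [[-0.04, 0, 0], [0, 0, 0]]
    - [[-0.12, 0, 0], [0, 0, 0]]
    - [[-0.25, 0, 0], [0, 0, 0]]
    - [[-0.4, 0, 0], [0, 0, 0]]
    - [[-0.55, 0, 0], [0, 0, 0]]

```text
time_s: 10.45
tcp_pos: [0.6025, -0.0577, 0.2074]
eef_rot: [-5.2, 89.9, -0.5]
contact_force: [0.8, -0.2, 0.2]
gripper_width: 0.0876
```

>>> send_rows:
  plan:
    - [[-0.15, 0, 0], [0, 0, 0]]
    - [[-0.25, 0, -0.1], [0, 0, 0]]
    - [[-0.3, 0, -0.3], [0, 0, 0]]
    - [[-0.3, 0, -0.5], [0, 0, 0]]
    - [[-0.3, 0, -0.7], [0, 0, 0]]
  jaw: -1

```text
time_s: 10.95
tcp_pos: [0.4969, -0.0664, 0.2536]
eef_rot: [-0.2, 89.8, 4.5]
contact_force: [-0.1, -0.0, 1.1]
gripper_width: 0.0532
```

```bash
python3 - <<'E'
from h import *
ya=np.radians(4.35);ex=np.array([np.cos(ya),np.sin(ya),0]);ey=np.array([-ex[1],ex[0],0]);O=np.array([.7847,-.0426,0])
s=r.get_state();print(s["time_s"],s["tcp_pos"],s["joints"],s["gripper_width"])
c=r.capture("side");P=cloud(c).reshape(-1,3);P=P[c["range_z"].ravel()>0]
a=(P-O)@ex;b=(P-O)@ey
k=(abs(P[:,2]-.122)<.006)&(a<-.215)&(a>-.3)&(abs(b)<.11);print("rail a",np.percentile(a[k],[1,50,99]))
k=(P[:,2]>.13)&(P[:,2]<.175)&(abs(a+.18)<.06)&(abs(b)<.05);print("lid",k.sum(),a[k].min(),a[k].max(),b[k].min(),b[k].max(),np.percentile(P[k][:,2],99))
cv2.imwrite("pics/f.png",cv2.resize(c["color"][120:280,140:340,::-1],None,fx=3,fy=3))
d=np.array([ex[0]*np.sqrt(.5),ex[1]*np.sqrt(.5),-np.sqrt(.5)])
R=rot(d,ey)
tip=lambda al,z:O+ex*(al-.0067)+[0,0,z-.0067]-.019*d
q=go(tip(-.275,.20),R);q2=go(tip(-.275,.12),R,q);q3=go(tip(-.114,.12),R,q2)
E
```

```text
10.95 [ 0.4969 -0.0664  0.2536] [  14.9072    3.5808  -20.1694    0.0353  -66.0743 -100.2679] 0.05317745697859092
rail a [-0.2349 -0.2295 -0.2253]
lid 252 -0.21177450664591432 -0.15296495398681553 -0.029892337705942754 0.02629562531405003 0.16142081482660078
shift [ 0.313  0.014 -0.015] turn [ 0.005 -0.998 -0.003]
shift [ 0.377  0.    -0.377] turn [0. 0. 0.]
shift [0.759 0.    0.759] turn [0. 0. 0.]
```

View pics/f.png

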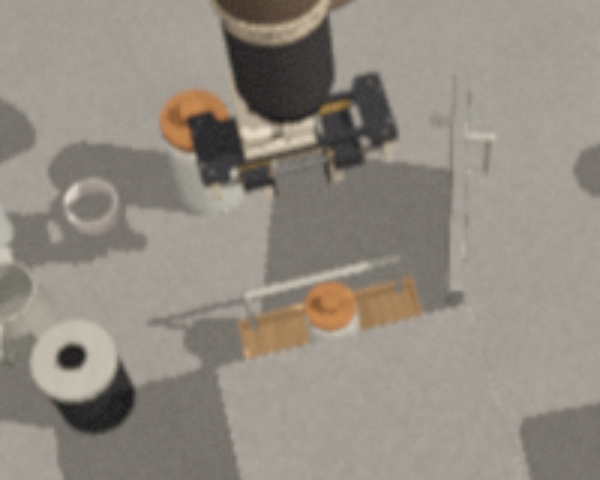

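```bash
cat >> h.py <<'E'
ya=np.radians(4.35);ex=np.array([np.cos(ya),np.sin(ya),0]);ey=np.array([-ex[1],ex[0],0]);O=np.array([.7847,-.0426,0])
d45=(ex-[0,0,1])/np.sqrt(2)
R45=rot(d45,ey);RD=rot([0,0,-1],ey)
tip=lambda al,b,z:O+ex*(al-.0067)+ey*b+[0,0,z-.0067]-.019*d45
def cur():
    s=r.get_state();return (s["tcp_pos"],Ro.from_euler("xyz",s["eef_rot"],degrees=True))
E
python3 - <<'E'
from h import *
h=RD*Ro.from_rotvec([0,-np.pi/8,0])
q=go(tip(-.27,.025,.23),h,cur());q=go(tip(-.25,.025,.20),R45,q);q=go(tip(-.245,.025,.12),R45,q);go(tip(-.114,.025,.12),R45,q)
E
```

```text
shift [0.113 0.18  0.02 ] turn [ 0.005 -0.498 -0.002]
shift [0.236 0.    0.047] turn [ 0.  -0.5 -0. ]
shift [ 0.401 -0.    -0.354] turn [0. 0. 0.]
shift [0.618 0.    0.618] turn [0. 0. 0.]
```

>>> send_rows:
  plan:
    - [[0.02, 0.03, 0], [0, -0.1, 0]]
    - [[0.04, 0.07, 0], [0, -0.2, 0]]
    - [[0.06, 0.11, 0.01], [0, -0.3, 0]]
    - [[0.08, 0.15, 0.01], [0, -0.4, 0]]
    - [[0.1, 0.18, 0.02], [0, -0.5, 0]]

```text
time_s: 11.5
tcp_pos: [0.494, -0.0391, 0.2404]
eef_rot: [0.4, 67.1, 4.9]
contact_force: [0.1, -0.2, -0.2]
gripper_width: 0.0091
```

>>> send_rows:
  plan:
    - [[0.04, 0, 0.01], [0, -0.1, 0]]
    - [[0.08, 0, 0.02], [0, -0.2, 0]]
    - [[0.13, 0, 0.03], [0, -0.3, 0]]
    - [[0.18, 0, 0.04], [0, -0.4, 0]]
    - [[0.22, 0, 0.04], [0, -0.5, 0]]

```text
time_s: 12.0
tcp_pos: [0.5212, -0.077, 0.2413]
eef_rot: [4.7, 46.4, 11.3]
contact_force: [0.6, 0.1, -1.3]
gripper_width: 0.0006
```

```bash
python3 - <<'E'
from h import *
s=r.get_state();print(s["time_s"],s["tcp_pos"],s["joints"],s["gripper_width"],s["contact_force"])
q=go(tip(-.248,.025,.12),R45,cur());go(tip(-.114,.025,.12),R45,q)
c=r.capture("side");cv2.imwrite("pics/g.png",cv2.resize(c["color"][100:280,140:340,::-1],None,fx=3,fy=3))
E
```

```text
12.0 [ 0.5212 -0.077   0.2413] [  11.4886  -11.8357  -58.0141   21.3193   -0.2698 -116.1609] 0.0006013735334190253 [ 0.6093  0.1279 -1.3431]
shift [ 0.563  0.219 -0.536] turn [ 0.006 -0.036 -0.107]
shift [ 0.632 -0.     0.632] turn [0. 0. 0.]
```

View pics/g.png

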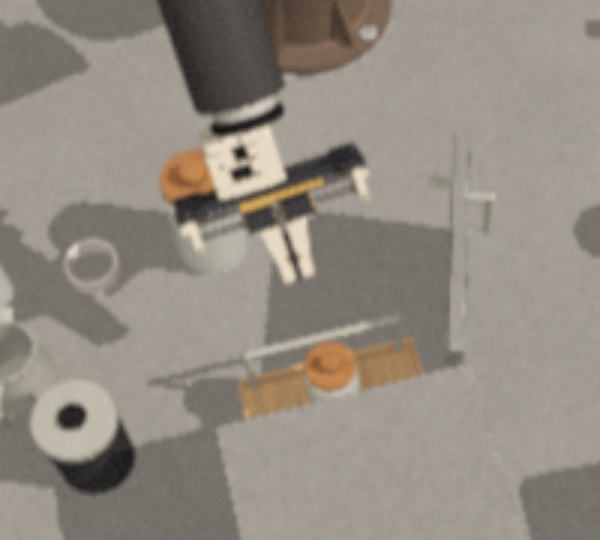

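```bash
cat > k.py <<'E'
from h import *
from scipy.optimize import least_squares
D=np.array([[.6747,.2455,20.591,.635,-90],[.5381,.2459,7.6085,-16.6094,-90],[.5163,.2461,5.4352,-19.1048,-90],[.6072,.2519,14.019,-7.6869,-90],[.5013,.2536,3.5808,-20.1694,-90],[.5269,.2413,-11.8357,-58.0141,-46.4]])
def fk(p,j2,j3,th):
    a0,h0,L1,A,B,L3=p;a=np.radians(j2);f=np.radians(j2-j3);t=np.radians(th)
    return a0+L1*np.sin(a)+A*np.cos(f)-B*np.sin(f)+L3*np.cos(t), h0+L1*np.cos(a)-A*np.sin(f)-B*np.cos(f)+L3*np.sin(t)
def res(p):
    x,z=fk(p,D[:,2],D[:,3],D[:,4]);return np.r_[x-D[:,0],z-D[:,1]]*1000
f=least_squares(res,[.05,.3,.4,.4,0,.25]);P=f.x;print(P,np.abs(f.fun).max())
for th in(-50,-55,-60,-65,-90):
  for lead in(-.24,-.2,-.16,-.114):
    for zl in(.12,.20):
      t=np.radians(-th);d=ex*np.cos(t)-np.array([0,0,np.sin(t)])
      p=O+ex*(lead-.0095*np.sin(t))+ey*.02+[0,0,zl-.0095*np.cos(t)]-.019*d
      g=least_squares(lambda q:np.array(fk(P,q[0],q[1],th))-[np.hypot(*p[:2]),p[2]],[10,-20])
      j2,j3=g.x;print(th,lead,zl,np.round([j2,j3,th+j2-j3,np.abs(g.fun).max()],3))
E
python3 k.py
```

```text
[0.0954 0.4264 0.5362 0.4514 0.0992 0.4358] 0.82211662933529
-50 -0.24 0.12 [ 22.698 -61.9    34.598   0.   ]
-50 -0.24 0.2 [ -4.913 -57.352   2.439   0.   ]
-50 -0.2 0.12 [ 21.749 -56.91   28.659   0.   ]
-50 -0.2 0.2 [ -0.228 -53.246   3.018   0.   ]
-50 -0.16 0.12 [ 21.989 -52.016  24.005   0.   ]
-50 -0.16 0.2 [  3.743 -48.937   2.68    0.   ]
-50 -0.114 0.12 [ 23.039 -46.412  19.451   0.   ]
-50 -0.114 0.2 [  7.786 -43.8     1.585   0.   ]
-55 -0.24 0.12 [ 14.084 -57.172  16.256   0.   ]
-55 -0.24 0.2 [ -6.833 -52.371  -9.462   0.   ]
-55 -0.2 0.12 [ 15.596 -52.421  13.017   0.   ]
-55 -0.2 0.2 [ -1.987 -48.348  -8.639   0.   ]
-55 -0.16 0.12 [ 17.356 -47.652  10.008   0.   ]
-55 -0.16 0.2 [  2.231 -44.11   -8.659   0.   ]
-55 -0.114 0.12 [ 19.576 -42.119   6.695   0.   ]
-55 -0.114 0.2 [  6.577 -39.026  -9.397   0.   ]
-60 -0.24 0.12 [  9.849 -52.338   2.188   0.   ]
-60 -0.24 0.2 [ -6.712 -47.455 -19.257   0.   ]
-60 -0.2 0.12 [ 12.433 -47.708   0.142   0.   ]
-60 -0.2 0.2 [ -1.987 -43.429 -18.558   0.   ]
-60 -0.16 0.12 [ 14.958 -43.006  -2.037   0.   ]
-60 -0.16 0.2 [  2.234
[... 200 characters left out ...]
.58  -27.777   0.   ]
-65 -0.2 0.12 [ 11.296 -42.861 -10.843   0.   ]
-65 -0.2 0.2 [ -0.833 -38.495 -27.338   0.   ]
-65 -0.16 0.12 [ 14.19  -38.171 -12.639   0.   ]
-65 -0.16 0.2 [  3.296 -34.206 -27.498   0.   ]
-65 -0.114 0.12 [ 17.416 -32.652 -14.932   0.   ]
-65 -0.114 0.2 [  7.698 -29.052 -28.251   0.   ]
-90 -0.24 0.12 [ 16.959 -22.699 -50.342   0.   ]
-90 -0.24 0.2 [  9.585 -18.543 -61.873   0.   ]
-90 -0.2 0.12 [ 20.109 -17.699 -52.192   0.   ]
-90 -0.2 0.2 [ 13.274 -13.747 -62.979   0.   ]
-90 -0.16 0.12 [ 23.23  -12.533 -54.237   0.   ]
-90 -0.16 0.2 [ 16.881  -8.746 -64.373   0.   ]
-90 -0.114 0.12 [ 26.821  -6.365 -56.814   0.   ]
-90 -0.114 0.2 [ 20.975  -2.721 -66.304   0.   ]
```

```bash
cat > k.py <<'E'
from h import *
from scipy.optimize import least_squares
D=np.array([[.6747,.2455,20.591,.635,-90],[.5381,.2459,7.6085,-16.6094,-90],[.5163,.2461,5.4352,-19.1048,-90],[.6072,.2519,14.019,-7.6869,-90],[.5013,.2536,3.5808,-20.1694,-90],[.5269,.2413,-11.8357,-58.0141,-46.4]])
D[:,0]=np.sqrt(D[:,0]**2-.192**2)
def fk(p,j2,j3,th):
    a0,h0,L1,A,B,L3=p;a=np.radians(j2);f=np.radians(j2-j3);t=np.radians(th)
    return a0+L1*np.sin(a)+A*np.cos(f)-B*np.sin(f)+L3*np.cos(t), h0+L1*np.cos(a)-A*np.sin(f)-B*np.cos(f)+L3*np.sin(t)
def res(p):
    x,z=fk(p,D[:,2],D[:,3],D[:,4]);return np.r_[x-D[:,0],z-D[:,1]]*1000
f=least_squares(res,[.05,.3,.4,.4,0,.25]);P=f.x
def ik(p,X,guess=(10,-20)):
    w=p-P[5]*X; r_=np.hypot(w[0],w[1]);rp=np.sqrt(r_**2-.192**2);j1=np.arctan2(w[1],w[0])+np.arcsin(.192/r_)
    Q=P.copy();Q[5]=0
    g=least_squares(lambda q:np.array(fk(Q,q[0],q[1],0))-[rp,w[2]],guess)
    ph=np.radians(g.x[0]-g.x[1]);e=np.array([np.cos(j1),np.sin(j1),0]);u=np.array([0,0,1.]);l=np.cross(u,e)
    fw=e*np.cos(ph)-u*np.sin(ph);dn=-e*np.sin(ph)-u*np.cos(ph)
    return np.round(np.r_[np.degrees(j1),g.x,np.degrees(np.arctan2(X@l,X@dn)),-np.degrees(np.arccos(X@fw)),1000*np.abs(g.fun).max()],1)
def pose(th,lead,b,zl,head=0):
    t=np.radians(th);X=(ex*np.cos(head)+ey*np.sin(head))*np.cos(t)-np.array([0,0,np.sin(t)])
    return O+ex*(lead-.0095*np.sin(t))+ey*b+[0,0,zl-.0095*np.cos(t)]-.019*X,X
if __name__=="__main__":
  print(P,np.abs(f.fun).max())
  s=r.get_state();print(ik(s["tcp_pos"],cur()[1].apply([1,0,0])),s["joints"])
  for b in(.02,-.04):
   for th in(50,55,60):
    for lead in(-.245,-.18,-.112):
     for zl in(.118,.19): print(b,th,lead,zl,ik(*pose(th,lead,b,zl)))
E
python3 k.py
```

```text
[0.0347 0.4362 0.5681 0.4769 0.1051 0.4614] 1.2185823448864208
[ 15.4 -12.6 -59.4 -84.8  -3.    0. ] [  11.3073  -11.7332  -58.2771   19.8996   -0.4592 -114.7388]
0.02 50 -0.245 0.118 [  39.2   27.9  -69.8 -149.5  -46.5    0. ]
0.02 50 -0.245 0.19 [ 39.2 -11.4 -63.6 -81.8 -21.8   0. ]
0.02 50 -0.18 0.118 [  28.8   20.5  -58.2 -147.9  -30.1    0. ]
0.02 50 -0.18 0.19 [  28.8    0.5  -54.9 -100.   -15.7    0. ]
0.02 50 -0.112 0.118 [  23.4   21.6  -48.7 -146.3  -22.2    0. ]
0.02 50 -0.112 0.19 [  23.4    7.6  -46.4 -100.9  -12.3    0. ]
0.02 55 -0.245 0.118 [  32.9   11.3  -62.2 -132.3  -21.8    0. ]
0.02 55 -0.245 0.19 [ 32.9 -11.2 -57.  -52.6 -20.2   0. ]
0.02 55 -0.18 0.118 [  25.8   14.4  -52.8 -129.7  -15.8    0. ]
0.02 55 -0.18 0.19 [ 25.8  -0.9 -49.3 -55.2 -14.8   0. ]
0.02 55 -0.112 0.118 [  21.6   18.   -43.9 -119.9  -11.3    0. ]
0.02 55 -0.112 0.19 [ 21.6   6.4 -41.1 -48.7 -13.1   0. ]
0.02 60 -0.245 0.118 [ 28.6   6.5 -55.9 -90.7 -11.8   0. ]
0.02 60 -0.245 0.19 [ 28.6  -9.6 -51.2 -30.7 -23.7   0. ]
0.02 60 -0.18 0.118 [ 23.4  11.7 -47.4 -76.4  -9.7   0. ]
0.02 60 -0.18 0.
[... 576 characters left out ...]
.6   12.4  -58.3 -154.8  -16.6    0. ]
-0.04 55 -0.245 0.19 [ 16.6  -6.5 -54.  -40.9 -10.7   0. ]
-0.04 55 -0.18 0.118 [  13.8   15.5  -50.  -151.7  -11.5    0. ]
-0.04 55 -0.18 0.19 [ 13.8   1.5 -46.8 -37.6  -8.9   0. ]
-0.04 55 -0.112 0.118 [  12.    19.   -41.7 -140.9   -7.     0. ]
-0.04 55 -0.112 0.19 [ 12.    8.  -39.1 -28.3  -9.3   0. ]
-0.04 60 -0.245 0.118 [ 14.9   8.4 -52.9 -99.5  -5.3   0. ]
-0.04 60 -0.245 0.19 [ 14.9  -6.1 -48.6 -16.7 -18.6   0. ]
-0.04 60 -0.18 0.118 [ 12.8  13.  -45.  -62.3  -4.8   0. ]
-0.04 60 -0.18 0.19 [ 12.8   1.5 -41.6 -14.  -17.6   0. ]
-0.04 60 -0.112 0.118 [ 11.4  17.5 -36.8 -30.8  -6.8   0. ]
-0.04 60 -0.112 0.19 [ 11.4   8.1 -33.9 -11.1 -18.5   0. ]
```

```bash
cat > g2.py <<'E'
from k import *
q=cur();print(r.get_state()["joints"],q[0])
for a in [(62,-.25,.02,.21),(60,-.247,.02,.118),(60,-.18,.02,.118),(60,-.113,.02,.118)]:
    p,X=pose(*a);q=go(p,rot(X,ey),q)
E
python3 g2.py
```

```text
[  11.3073  -11.7332  -58.2771   19.8996   -0.4592 -114.7388] [ 0.515  -0.082   0.2337]
shift [ 0.097  0.252 -0.028] turn [ 0.019  0.33  -0.101]
shift [ 0.553 -0.    -0.275] turn [ 0.    -0.044  0.   ]
shift [ 0.223 -0.     0.387] turn [0. 0. 0.]
shift [0.223 0.    0.387] turn [0. 0. 0.]
```

>>> send_rows:
  plan:
    - [[0, 0.03, -0.02], [0, 0.1, 0]]
    - [[0.02, 0.08, -0.03], [0, 0.2, -0.03]]
    - [[0.04, 0.14, -0.03], [0.02, 0.3, -0.06]]
    - [[0.07, 0.2, -0.03], [0.02, 0.33, -0.08]]
    - [[0.1, 0.25, -0.03], [0.02, 0.33, -0.1]]

```text
time_s: 12.55
tcp_pos: [0.5185, -0.0421, 0.2239]
eef_rot: [0.1, 61.9, 4.4]
contact_force: [-0.1, -0.1, 0.7]
gripper_width: 0.0005
```

```bash
python3 g2.py
```

```text
[  21.5353   -8.4974  -49.4775   20.5615  -23.3225 -124.3226] [ 0.5185 -0.0421  0.2239]
shift [ 0.003 -0.005 -0.017] turn [-0.001  0.002 -0.   ]
shift [ 0.553 -0.    -0.275] turn [ 0.    -0.044  0.   ]
shift [ 0.223 -0.     0.387] turn [0. 0. 0.]
shift [0.223 0.    0.387] turn [0. 0. 0.]
```

```bash
cat > g3.py <<'E'
from k import *
q=cur();print(r.get_state()["joints"],q[0])
print(ik(q[0],q[1].apply([1,0,0])))
for b in (.02,-.01):
  for a in [(66,-.25,b,.17),(66,-.25,b,.118),(65,-.18,b,.118),(62,-.14,b,.118),(60,-.113,b,.118),(58,-.113,b,.118)]:
    print(b,a,ik(*pose(*a)))
for a in [(66,-.25,.02,.118),(65,-.18,.02,.118),(60,-.135,.02,.118),(60,-.113,.02,.118)]:
    p,X=pose(*a);q=go(p,rot(X,ey),q)
E
python3 g3.py
```

```text
[  21.5353   -8.4974  -49.4775   20.5615  -23.3225 -124.3226] [ 0.5185 -0.0421  0.2239]
[ 27.6 -12.7 -47.7 -21.4 -30.7   0. ]
0.02 (66, -0.25, 0.02, 0.17) [ 25.1  -4.4 -46.4 -18.8 -26.6   0. ]
0.02 (66, -0.25, 0.02, 0.118) [ 25.1   4.9 -49.6 -33.1 -15.3   0. ]
0.02 (65, -0.18, 0.02, 0.118) [ 21.4  11.1 -42.  -29.2 -14.7   0. ]
0.02 (62, -0.14, 0.02, 0.118) [ 20.6  14.2 -40.2 -41.8 -11.4   0. ]
0.02 (60, -0.113, 0.02, 0.118) [ 20.1  16.4 -38.9 -54.3  -9.6   0. ]
0.02 (58, -0.113, 0.02, 0.118) [ 20.7  16.8 -41.  -81.7  -8.6   0. ]
-0.01 (66, -0.25, -0.01, 0.17) [ 19.3  -3.2 -45.4 -14.3 -25.2   0. ]
-0.01 (66, -0.25, -0.01, 0.118) [ 19.3   5.8 -48.5 -26.  -13.9   0. ]
-0.01 (65, -0.18, -0.01, 0.118) [ 16.7  11.7 -41.  -22.2 -13.8   0. ]
-0.01 (62, -0.14, -0.01, 0.118) [ 16.1  14.7 -39.3 -33.2 -10.    0. ]
-0.01 (60, -0.113, -0.01, 0.118) [ 15.7  16.8 -38.  -45.4  -7.9   0. ]
-0.01 (58, -0.113, -0.01, 0.118) [ 16.1  17.3 -40.1 -79.1  -6.3   0. ]
shift [ 0.54  -0.005 -0.297] turn [-0.001  0.091 -0.   ]
shift [ 0.191 -0.     0.424] turn [-0.    -0.022  0.   ]
shift [0.133 0.    0.261] turn [ 0.    -0.111  0.   ]
shift [0.073 0.    0.127] turn [0. 0. 0.]
```

>>> send_rows:
  plan:
    - [[0.08, 0, -0.05], [0, 0.03, 0]]
    - [[0.2, 0, -0.11], [0, 0.06, 0]]
    - [[0.33, 0, -0.18], [0, 0.09, 0]]
    - [[0.45, 0, -0.25], [0, 0.09, 0]]
    - [[0.54, 0, -0.3], [0, 0.09, 0]]

```text
time_s: 13.05
tcp_pos: [0.5173, -0.0421, 0.1304]
eef_rot: [0.2, 66.0, 4.5]
contact_force: [0.8, -0.8, 1.1]
gripper_width: 0.0006
```

```bash
python3 g3.py|(sed -n 1,2p;tail -4); python3 -c "
from h import *
c=r.capture('side');cv2.imwrite('pics/i.png',cv2.resize(c['color'][130:270,170:340,::-1],None,fx=3.5,fy=3.5))"
```

```text
[  16.9265    0.8857  -58.0406   33.8115   -9.0868 -135.0643] [ 0.5173 -0.0421  0.1304]
[ 25.2   5.1 -49.7 -33.7 -15.1   0. ]
```

View pics/i.png

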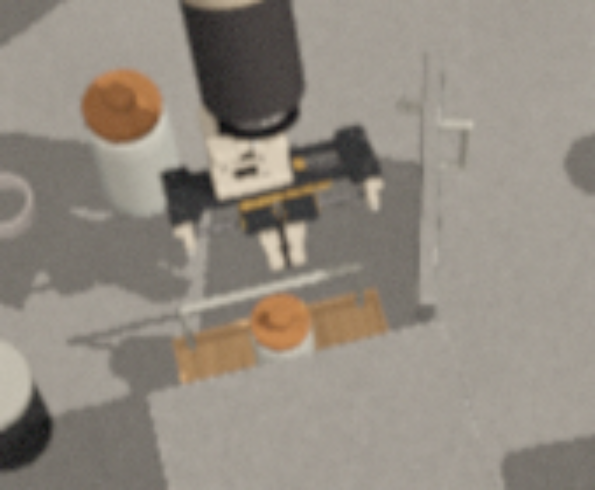

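```bash
python3 g3.py|tail -4
```

```text
shift [-0.012 -0.01  -0.002] turn [-0.001  0.001 -0.002]
shift [ 0.191 -0.     0.424] turn [-0.    -0.022  0.   ]
shift [0.133 0.    0.261] turn [ 0.    -0.111  0.   ]
shift [0.073 0.    0.127] turn [0. 0. 0.]
```

>>> send_rows:
  plan:
    - [[0.01, 0, 0.02], [0, 0, 0]]
    - [[0.03, 0, 0.07], [0, 0, 0]]
    - [[0.07, 0, 0.15], [0, -0.01, 0]]
    - [[0.11, 0, 0.25], [0, -0.01, 0]]
    - [[0.15, 0, 0.34], [0, -0.02, 0]]

```text
time_s: 13.6
tcp_pos: [0.5749, -0.0376, 0.1306]
eef_rot: [0.1, 65.1, 4.4]
contact_force: [-2.0, -2.2, -0.0]
gripper_width: 0.0003
```

```bash
python3 g3.py|(sed -n 1,2p); python3 g3.py|tail -4;python3 - <<'E'
from k import *
q=cur();print(r.get_state()["contact_force"])
for a in [(60,-.135,.02,.118),(60,-.113,.02,.118)]:
    p,X=pose(*a);q=go(p,rot(X,ey),q)
E
```

```text
[  15.081     6.0979  -52.8362   34.6578   -7.9026 -134.2254] [ 0.5749 -0.0376  0.1306]
[ 22.1  10.2 -43.5 -30.9 -14.5   0. ]
shift [-0.167 -0.007 -0.345] turn [-0.002  0.021 -0.   ]
shift [ 0.191 -0.     0.424] turn [-0.    -0.022  0.   ]
shift [0.133 0.    0.261] turn [ 0.    -0.111  0.   ]
shift [0.073 0.    0.127] turn [0. 0. 0.]
[-1.9788 -2.2109 -0.0262]
shift [ 0.163 -0.006  0.337] turn [-0.002 -0.113 -0.   ]
shift [0.073 0.    0.127] turn [0. 0. 0.]
```

>>> send_rows:
  plan:
    - [[0.02, 0, 0.05], [0, -0.01, 0]]
    - [[0.06, 0, 0.13], [0, -0.03, 0]]
    - [[0.1, 0, 0.21], [0, -0.05, 0]]
    - [[0.13, 0, 0.28], [0, -0.07, 0]]
    - [[0.16, 0, 0.33], [0, -0.09, 0]]

```text
time_s: 14.1
tcp_pos: [0.6333, -0.039, 0.1403]
eef_rot: [1.6, 62.0, 6.0]
contact_force: [-1.8, 0.4, 0.8]
gripper_width: 0.0004
```

```bash
python3 - <<'E'
from k import *
q=cur();s=r.get_state();print(s["contact_force"],s["joints"],(q[0]-O)@ex)
for a in [(60,-.113,.02,.118)]:
    p,X=pose(*a);q=go(p,rot(X,ey),q)
c=r.capture('side');cv2.imwrite('pics/j.png',cv2.resize(c['color'][130:270,170:340,::-1],None,fx=3.5,fy=3.5))
E
```

```text
[-1.7542  0.3968  0.7862] [  10.1684    9.6432  -50.3443   44.0737   -2.8372 -139.3765] -0.15066230347997492
shift [0.125 0.031 0.084] turn [-0.005 -0.044 -0.017]
```

View pics/j.png

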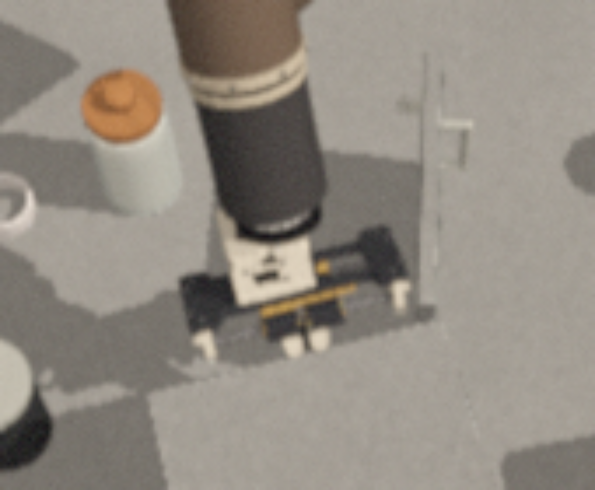

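```bash
cat > k2.py <<'E'
from h import *
from scipy.optimize import least_squares
DT=[([21.5353,-8.4974,-49.4775,20.5615,-23.3225],[.5185,-.0421,.2239]),
([16.9265,.8857,-58.0406,33.8115,-9.0868],[.5173,-.0421,.1304]),
([15.081,6.0979,-52.8362,34.6578,-7.9026],[.5749,-.0376,.1306]),
([10.1684,9.6432,-50.3443,44.0737,-2.8372],[.6333,-.039,.1403]),
([11.4886,-11.8357,-58.0141,21.3193,-.2698],[.5212,-.077,.2413]),
([11.3073,-11.7332,-58.2771,19.8996,-.4592],[.515,-.082,.2337]),
([-49.614,20.591,.635,-.02,-70.136],[.273,-.617,.2455]),
([-21.7199,7.6085,-16.6094,.0056,-65.7347],[.3961,-.3643,.2459]),
([-6.0082,5.4352,-19.1048,.0062,-65.3717],[.4566,-.2409,.2461]),
([13.4993,14.019,-7.6869,-.0317,-68.3373],[.605,-.0518,.2519]),
([14.9072,3.5808,-20.1694,.0353,-66.0743],[.4969,-.0664,.2536])]
def FK(p,j):
    a0,h0,L1,A,B,L3,L4,lat,l5=p
    R1=Ro.from_euler("z",j[0],degrees=True);R2=R1*Ro.from_euler("y",j[1],degrees=True);R3=R2*Ro.from_euler("y",-j[2],degrees=True)
    R4=R3*Ro.from_euler("x",-j[3],degrees=True);R5=R4*Ro.from_euler("y",-j[4],degrees=True)
    t=R1.apply([a0,lat,h0])+R2.apply([0,0,L1])+R3.apply([A,0,B])+R4.apply([0,l5,0])+R5.apply([L3,0,L4])
    return t,R5.apply([1,0,0])
f=least_squares(lambda p:np.concatenate([(FK(p,j)[0]-t)*1e3 for j,t in DT]),[.03,.4,.5,.45,-.1,.3,.05,-.1,-.1],x_scale=.1)
PP=f.x
lo=np.array([-176,-82,-58,-173,-174]);hi=np.array([176,121,71,95,-.3])
def IK(p,X,j0):
    g=least_squares(lambda j:np.r_[(FK(PP,j)[0]-p)*1e3,(FK(PP,j)[1]-X)*1e3],np.clip(j0,lo+.1,hi-.1),bounds=(lo,hi),x_scale=10)
    return np.round(np.r_[g.x,np.abs(g.fun).max()],1)
if __name__=="__main__":
    print(PP,np.abs(f.fun).max())
    s=r.get_state();print(FK(PP,s["joints"][:5])[1],cur()[1].apply([1,0,0]))
    from k import pose
    for b in(.02,.05,-.03):
     for th in(56,58,60,62,64,66,70):
      for lead in(-.14,-.112):
       best=min((IK(*pose(th,lead,b,.118),[g,12,-48,j4,-8]) for g in(10,) for j4 in(40,80,-60,-150)),key=lambda v:v[-1]);print(b,th,lead,best)
E
python3 k2.py
```

```text
[-0.0004  0.1997  0.6014  0.4645 -0.0002  0.359  -0.0002  0.0007 -0.1925] 0.6388786262166435
[ 0.4689  0.0498 -0.8819] [ 0.4689  0.0498 -0.8819]
0.02 56 -0.14 [  9.8   7.7 -48.   30.4  -2.   35.9]
0.02 56 -0.112 [ 10.   10.4 -44.8  29.   -2.5  32.3]
0.02 58 -0.14 [  9.4   7.6 -50.   40.3  -2.2  32.5]
0.02 58 -0.112 [  9.9  10.4 -46.6  37.9  -2.7  28.4]
0.02 60 -0.14 [  9.1   8.2 -51.1  45.9  -2.3  22.7]
0.02 60 -0.112 [  9.7  10.9 -47.8  43.5  -2.9  18.9]
0.02 62 -0.14 [  9.    9.1 -51.7  49.4  -2.5  10.5]
0.02 62 -0.112 [  9.6  11.7 -48.5  47.3  -3.1   7. ]
0.02 64 -0.14 [ 13.9  10.4 -47.9  34.6  -7.4   0. ]
0.02 64 -0.112 [ 14.9  12.9 -42.4  27.1 -10.1   0. ]
0.02 66 -0.14 [ 16.5  11.2 -41.6  19.9 -14.6   0. ]
0.02 66 -0.112 [ 16.1  13.6 -37.4  17.3 -16.2   0. ]
0.02 70 -0.14 [ 16.9  12.5 -34.7  10.7 -23.6   0. ]
0.02 70 -0.112 [ 16.2  14.9 -30.9   9.6 -24.9   0. ]
0.05 56 -0.14 [  9.    4.9 -52.3  51.9  -1.4  56.8]
0.05 56 -0.112 [ 10.3   8.3 -48.2  45.7  -2.3  50.7]
0.05 58 -0.14 [  8.6   5.8 -53.   57.1  -1.5  44.9]
0.05 58 -0.112 [  9.8   8.9 -49.3  52.2  -2.3  40.3]
0.05 60 -0
[... 563 characters left out ...]
2.9]
-0.03 56 -0.112 [  7.6  12.7 -41.9  16.3  -1.9  20.9]
-0.03 58 -0.14 [  7.7  10.2 -46.3  23.7  -2.2  14.3]
-0.03 58 -0.112 [  7.8  12.5 -43.5  24.2  -2.6  12.3]
-0.03 60 -0.14 [  7.7  10.4 -47.6  30.3  -2.6   6.8]
-0.03 60 -0.112 [  7.9  12.8 -44.8  30.2  -3.    4.4]
-0.03 62 -0.14 [ 10.   11.1 -45.   23.6  -6.6   0. ]
-0.03 62 -0.112 [ 10.4  13.5 -39.9  18.1  -9.2   0. ]
-0.03 64 -0.14 [ 11.2  11.7 -39.6  13.3 -13.2   0. ]
-0.03 64 -0.112 [ 11.   14.  -35.7  11.5 -14.8   0. ]
-0.03 66 -0.14 [ 11.4  12.2 -36.4   9.4 -17.8   0. ]
-0.03 66 -0.112 [ 11.   14.5 -32.7   8.3 -19.1   0. ]
-0.03 70 -0.14 [ 11.2  13.5 -31.4   5.5 -25.4   0. ]
-0.03 70 -0.112 [ 10.9  15.8 -27.8   5.  -26.6   0. ]
```

```bash
python3 - <<'E'
from k2 import *
from k import pose
for b in(-.03,-.05,-.065):
  for hd in (0,.05):
    for th in(58,59,60,61,62):
       print(b,hd,th,min((IK(*pose(th,-.112,b,.117,hd),[9,13,-42,j4,-8]) for j4 in(40,10,0)),key=lambda v:v[-1]))
q=cur();print((q[0]-O)@ex,q[0])
c=r.capture('side');P=cloud(c).reshape(-1,3);P=P[c["range_z"].ravel()>0];a=(P-O)@ex;b=(P-O)@ey
k=(abs(P[:,2]-.122)<.006)&(a<-.11)&(a>-.3)&(abs(b)<.09);print(k.sum());
if k.sum()>5:print("rail",np.percentile(a[k],[2,50,98]),np.percentile(b[k],[2,98]))
E
```

```text
-0.03 0 58 [  7.8  12.6 -43.5  23.8  -2.6  12.6]
-0.03 0 59 [  7.8  12.7 -44.1  27.1  -2.8   8.4]
-0.03 0 60 [  7.9  12.9 -44.8  29.9  -3.    4.7]
-0.03 0 61 [  7.9  13.1 -45.3  32.4  -3.2   0.6]
-0.03 0 62 [ 10.4  13.6 -40.1  18.5  -8.9   0. ]
-0.03 0.05 58 [  8.9  13.2 -42.8  18.7  -2.2   2.9]
-0.03 0.05 59 [  9.5  13.3 -41.9  17.3  -4.    0. ]
-0.03 0.05 60 [ 10.2  13.5 -38.5  10.6  -8.1   0. ]
-0.03 0.05 61 [ 10.3  13.7 -36.7   8.1 -10.7   0. ]
-0.03 0.05 62 [ 10.4  13.9 -35.3   6.6 -13.    0. ]
-0.05 0 58 [  6.7  13.3 -42.6  20.6  -2.4   6.8]
-0.05 0 59 [  6.8  13.4 -43.3  23.7  -2.7   3.1]
-0.05 0 60 [  7.8  13.7 -41.7  20.2  -5.    0. ]
-0.05 0 61 [  8.6  13.9 -38.3  13.1  -9.1   0. ]
-0.05 0 62 [  8.8  14.1 -36.3  10.2 -11.8   0. ]
-0.05 0.05 58 [  8.1  13.8 -36.6   3.5  -7.5   0. ]
-0.05 0.05 59 [  8.1  14.  -35.5   2.7  -9.6   0. ]
-0.05 0.05 60 [  8.1  14.1 -34.4   2.2 -11.5   0. ]
-0.05 0.05 61 [  8.1  14.2 -33.4   1.8 -13.3   0. ]
-0.05 0.05 62 [  8.1  14.4 -32.5   1.5 -15.1   0. ]
-0.065 0 58 [  5.9  13.8 -42.1  18.7  -2.3   1.7]
-0.065 0 59 [  6.9  14.  -39.2  12.6  -6.    0. ]
-0.065 0 60 [  7.1  14.2 -36.9   8.9  -9.    0. ]
-0.065 0 61 [  7.2  14.4 -35.3   7.  -11.4   0. ]
-0.065 0 62 [  7.2  14.6 -34.    5.7 -13.6   0. ]
-0.065 0.05 58 [  6.2  14.3 -33.3  -3.  -10.4   0. ]
-0.065 0.05 59 [  6.2  14.4 -32.7  -2.5 -11.9   0. ]
-0.065 0.05 60 [  6.2  14.5 -32.   -2.1 -13.5   0. ]
-0.065 0.05 61 [  6.2  14.7 -31.3  -1.8 -15.    0. ]
-0.065 0.05 62 [  6.3  14.8 -30.6  -1.6 -16.6   0. ]
-0.14922053001311902 [ 0.6347 -0.0386  0.1408]
0
```

```bash
python3 - <<'E'
from k2 import *
from k import pose
q=cur();j=r.get_state()["joints"][:5];print(j)
for a in [(63,-.165,.0,.13,.04),(61,-.16,-.05,.117,.04),(58,-.125,-.05,.117,.04),(57,-.114,-.05,.117,.04)]:
    p,X=pose(*a);q=go(p,rot(X,ey),q);print(min((IK(p,X,[9,13,-42,j4,-8]) for j4 in(40,10,0)),key=lambda v:v[-1]))
E
```

```text
[ 10.2036   9.6669 -50.3112  44.2094  -2.7861]
shift [-0.115 -0.108 -0.183] turn [-0.003  0.024  0.005]
[ 14.3   7.7 -45.1  18.4 -11.    0. ]
shift [ 0.089 -0.335 -0.014] turn [-0.001 -0.044  0.002]
[  8.7  10.3 -40.5   5.5 -10.3   0. ]
shift [ 0.117 -0.002  0.198] turn [-0.001 -0.067  0.002]
[  8.1  12.7 -40.7   9.8  -4.6   0. ]
shift [ 0.04  -0.001  0.06 ] turn [-0.    -0.022  0.001]
[  7.5  13.4 -41.8  14.1  -1.8   0.8]
```

>>> send_rows:
  plan:
    - [[-0.03, -0.02, -0.05], [0, 0.01, 0]]
    - [[-0.06, -0.05, -0.09], [0, 0.02, 0]]
    - [[-0.09, -0.08, -0.14], [0, 0.02, 0]]
    - [[-0.115, -0.1, -0.18], [0, 0.02, 0]]
    - [[-0.115, -0.11, -0.18], [0, 0.02, 0]]

```text
time_s: 14.7
tcp_pos: [0.6024, -0.0575, 0.143]
eef_rot: [1.7, 62.8, 6.1]
contact_force: [0.8, 0.3, -0.0]
gripper_width: 0.0006
```

```bash
python3 - <<'E'
from k2 import *
from k import pose
q=cur();s=r.get_state();print(s["joints"][:5],s["contact_force"])
c=r.capture('side');P=cloud(c).reshape(-1,3);P=P[c["range_z"].ravel()>0];a=(P-O)@ex;b=(P-O)@ey
k=(abs(P[:,2]-.122)<.006)&(a<-.11)&(a>-.3)&(abs(b)<.09);print(k.sum());
if k.sum()>5:print("rail",np.percentile(a[k],[2,50,98]),np.percentile(b[k],[2,98]))
for a in [(61,-.16,-.05,.117,.04),(58.5,-.125,-.05,.117,.04),(58.5,-.114,-.05,.117,.04)]:
    p,X=pose(*a);q=go(p,rot(X,ey),q);print(min((IK(p,X,[9,13,-42,j4,-8]) for j4 in(40,10,0)),key=lambda v:v[-1]))
E
```

```text
[ 13.9564   7.4743 -46.3293  21.3197  -9.9003] [ 0.8103  0.3408 -0.0042]
2
shift [ 0.094 -0.33  -0.01 ] turn [-0.004 -0.04   0.007]
[  8.7  10.3 -40.5   5.5 -10.3   0. ]
shift [ 0.116 -0.002  0.199] turn [-0.001 -0.056  0.002]
[  8.3  12.8 -39.5   7.7  -6.3   0. ]
shift [ 0.038 -0.001  0.063] turn [0. 0. 0.]
[  8.2  13.7 -37.8   6.7  -7.1   0. ]
```

>>> send_rows:
  plan:
    - [[0, -0.06, 0], [0, -0.01, 0]]
    - [[0.02, -0.14, 0], [0, -0.02, 0]]
    - [[0.04, -0.22, 0], [0, -0.03, 0]]
    - [[0.07, -0.29, -0.01], [0, -0.04, 0]]
    - [[0.09, -0.33, -0.01], [0, -0.04, 0]]

```text
time_s: 15.25
tcp_pos: [0.6113, -0.1076, 0.129]
eef_rot: [1.6, 61.0, 5.9]
contact_force: [-0.4, 0.4, -0.4]
gripper_width: 0.0008
```

```bash
cat > g4.py <<'E'
from k2 import *
from k import pose
q=cur();s=r.get_state();print(s["joints"][:5],s["contact_force"])
t=np.arccos(np.hypot(*q[1].apply([1,0,0])[:2]));X=q[1].apply([1,0,0]);L=q[0]+.019*X+.0095*(ex*np.sin(t)+[0,0,np.cos(t)]);print("lead a,b,z",(L-O)@ex,(L-O)@ey,L[2],np.degrees(t))
for a in [(58.5,-.125,-.05,.117,.04),(58.5,-.114,-.05,.117,.04)]:
    p,X=pose(*a);q=go(p,rot(X,ey),q)
E
python3 g4.py
```

```text
[  8.6318  10.2153 -41.6849   8.3255  -9.2624] [-0.4326  0.4124 -0.4002]
lead a,b,z -0.16029052574672853 -0.05143210543548079 0.11700970725008414 61.03862899583405
shift [0.117 0.008 0.2  ] turn [-0.006 -0.056  0.01 ]
shift [ 0.038 -0.001  0.063] turn [0. 0. 0.]
```

Push in, first to -125 mm, then gently to the stop.

>>> send_rows:
  plan:
    - [[0.02, 0, 0.03], [0, -0.01, 0]]
    - [[0.05, 0, 0.08], [0, -0.02, 0]]
    - [[0.08, 0.01, 0.13], [0, -0.04, 0]]
    - [[0.1, 0.01, 0.17], [0, -0.05, 0]]
    - [[0.117, 0.01, 0.2], [0, -0.056, 0.01]]

```text
time_s: 15.75
tcp_pos: [0.6449, -0.1039, 0.1271]
eef_rot: [1.9, 58.7, 6.5]
contact_force: [-1.0, -4.5, 0.2]
gripper_width: 0.0002
```

```bash
python3 g4.py
```

```text
[  8.2387  12.8002 -40.0463   8.864   -5.9129] [-1.0499 -4.4961  0.1594]
lead a,b,z -0.12602354531825452 -0.050116786573683916 0.11579530533398114 58.67749423940381
shift [-0.003  0.001  0.01 ] turn [-0.002 -0.004  0.002]
shift [ 0.038 -0.001  0.063] turn [0. 0. 0.]
```

>>> send_rows:
  plan:
    - [[0, 0, 0.02], [0, 0, 0]]
    - [[0.01, 0, 0.036], [0, 0, 0]]
    - [[0.02, 0, 0.052], [0, 0, 0]]
    - [[0.028, 0, 0.066], [0, 0, 0]]
    - [[0.034, 0, 0.074], [0, 0, 0]]

```text
time_s: 16.25
tcp_pos: [0.6569, -0.1029, 0.1284]
eef_rot: [1.9, 58.7, 6.5]
contact_force: [-8.1, 2.1, 4.4]
gripper_width: 0.0006
```

```bash
python3 g4.py
```

```text
[  8.2341  13.6476 -38.0051   7.4286  -7.1389] [-8.0981  2.0688  4.4173]
lead a,b,z -0.11405860527544393 -0.0501112235143102 0.1170576940743906 58.72005389734747
shift [-0.037  0.001 -0.063] turn [-0.002 -0.005  0.002]
shift [ 0.038 -0.001  0.063] turn [0. 0. 0.]
```

>>> send_rows:
  plan:
    - [[0.002, 0, 0.004], [0, 0, 0]]
    - [[0.004, 0, 0.008], [0, 0, 0]]
    - [[0.006, 0, 0.01], [0, 0, 0]]
    - [[0.006, 0, 0.01], [0, 0, 0]]
    - [[0.006, 0, 0.01], [0, 0, 0]]

```text
time_s: 16.75
tcp_pos: [0.657, -0.1031, 0.1282]
eef_rot: [1.9, 58.8, 6.4]
contact_force: [-13.0, 2.0, 7.4]
gripper_width: 0.0003
```

```bash
python3 g4.py; python3 - <<'E'
from h import *
c=r.capture('side');cv2.imwrite('pics/k.png',cv2.resize(c['color'][130:270,170:340,::-1],None,fx=3.5,fy=3.5))
E
```

```text
[  8.2317  13.6922 -37.8658   7.3132  -7.3466] [-13.0183   1.9963   7.3677]
lead a,b,z -0.11395742243131873 -0.0502621000244602 0.11681399688708499 58.83301396456801
shift [-0.039  0.002 -0.063] turn [-0.002 -0.007  0.003]
shift [ 0.038 -0.001  0.063] turn [0. 0. 0.]
```

```bash
cat > g5.py <<'E'
from k2 import *
H=O+ex*(-.136)+ey*.130
def dp(th,rad=.16,off=.0,z=.188):
    u=-ex*np.sin(th)-ey*np.cos(th);n=-ex*np.cos(th)+ey*np.sin(th)
    return H+u*rad+n*(off+.0095)+[0,0,z],rot([0,0,-1],u)   # tool y = u
E
python3 - <<'E'
from g5 import *
q=cur();Rc=q[1]
p=q[0]-ex*.05+[0,0,.02];q=go(p,Rc,q)
q=go(p-ex*.03+[0,0,.12],RD*Ro.from_rotvec([0,-.2,0]),q)
p1,R1=dp(1.877,off=.05,z=.29);print(p1,R1.as_matrix())
q=go(p1,R1,q)
for t in(1.877,1.2,.6,0):print(IK(*[dp(t)[0],np.array([0,0,-1.])],[20,10,-20,0,-65]),np.degrees(np.arctan2(*dp(t)[1].apply([0,1,0])[1::-1])))
E
```

```text
shift [-0.286  0.005 -0.216] turn [0. 0. 0.]
shift [-0.788  0.015  0.243] turn [ 0.002  0.438 -0.024]
[0.497  0.1712 0.29  ] [[-0.     -0.9736  0.2283]
 [-0.      0.2283  0.9736]
 [-1.      0.     -0.    ]]
shift [-0.221  1.904 -0.355] turn [-1.604  0.22   0.161]
[ 36.7   6.8 -25.7   0.  -57.5   0. ] 166.80582185394448
[ 24.9   5.9 -26.8  -0.  -57.3   0. ] -154.4049354156988
[ 14.3  11.8 -19.4  -0.  -58.7   0. ] -120.02746770784938
[  9.8  20.2  -7.6   0.  -62.2   0. ] -85.65
```

>>> send_rows:
  plan:
    - [[-0.05, 0, -0.04], [0, 0, 0]]
    - [[-0.11, 0, -0.08], [0, 0, 0]]
    - [[-0.17, 0, -0.13], [0, 0, 0]]
    - [[-0.23, 0, -0.18], [0, 0, 0]]
    - [[-0.29, 0, -0.22], [0, 0, 0]]

```text
time_s: 17.3
tcp_pos: [0.6054, -0.1078, 0.1488]
eef_rot: [1.9, 58.8, 6.4]
contact_force: [0.0, -0.6, -0.7]
gripper_width: 0.0001
```

>>> send_rows:
  plan:
    - [[-0.15, 0, 0.05], [0, 0.08, 0]]
    - [[-0.31, 0, 0.1], [0, 0.17, 0]]
    - [[-0.47, 0, 0.15], [0, 0.26, 0]]
    - [[-0.63, 0.01, 0.2], [0, 0.35, -0.01]]
    - [[-0.79, 0.015, 0.24], [0, 0.44, -0.02]]

```text
time_s: 17.8
tcp_pos: [0.5742, -0.1103, 0.2712]
eef_rot: [0.7, 78.7, 5.1]
contact_force: [1.3, 0.6, -0.2]
gripper_width: 0.0005
```

```bash
python3 - <<'E'
from g5 import *
s=r.get_state();print(s["time_s"],s["tcp_pos"],s["joints"])
c=r.capture("side");P=cloud(c).reshape(-1,3);P=P[c["range_z"].ravel()>0];a=(P-O)@ex;b=(P-O)@ey
k=(abs(P[:,2]-.122)<.006)&(a<-.10)&(a>-.3)&(abs(b)<.09);print("rail pts",k.sum(),np.percentile(a[k],[2,50,98]) if k.sum()>3 else "")
k=(abs(P[:,2]-.208)<.008)&(a<-.15)&(a>-.45)&(b>.1)&(b<.3);pl=np.polyfit(a[k],b[k],1);print("door",pl,np.pi/2+np.arctan(-pl[0]))
cv2.imwrite('pics/l.png',cv2.resize(c['color'][130:270,170:340,::-1],None,fx=3.5,fy=3.5))
q=cur()
p1,R1=dp(1.877,off=.05,z=.29)
X=rot([0,0,-1],q[1].apply([0,1,0]))
m=X*Ro.from_rotvec([-.63,0,0])
q=go(q[0]*.45+p1*.55,m,q);q=go(p1,R1,q)
E
```

```text
17.8 [ 0.5742 -0.1103  0.2712] [  8.732    4.875  -17.649    0.8523 -56.1838 -94.6702]
rail pts 0 
door [-0.3151  0.0795] 1.8760756043218303
shift [-0.093  1.053 -0.193] turn [-0.799  0.244  0.08 ]
shift [-0.043  0.796  0.37 ] turn [-0.804  0.     0.   ]
```

View pics/l.png

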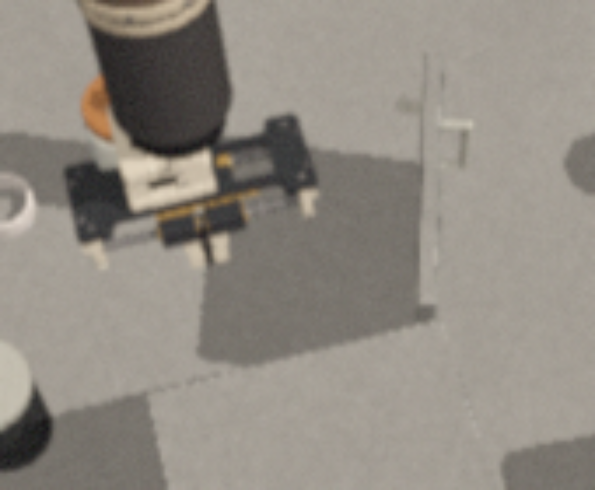

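>>> send_rows:
  plan:
    - [[-0.02, 0.15, -0.04], [-0.1, 0.05, 0.01]]
    - [[-0.04, 0.34, -0.08], [-0.25, 0.1, 0.03]]
    - [[-0.06, 0.54, -0.12], [-0.4, 0.14, 0.05]]
    - [[-0.08, 0.74, -0.15], [-0.55, 0.19, 0.06]]
    - [[-0.09, 0.94, -0.19], [-0.7, 0.24, 0.08]]

```text
time_s: 18.35
tcp_pos: [0.5338, 0.0284, 0.2839]
eef_rot: [43.6, 89.5, 80.1]
contact_force: [-0.6, -0.5, -0.7]
gripper_width: 0.0005
```

```bash
python3 - <<'E'
from g5 import *
s=r.get_state();print(s["tcp_pos"],s["joints"])
p1,R1=dp(1.877,off=.05,z=.29);q=go(p1,R1,cur());q=go(*dp(1.877,off=.03),q)
E
```

```text
[0.5338 0.0284 0.2839] [ 23.7637   5.8206 -13.4361  -0.4552 -70.4578 -77.1502]
shift [-0.032  0.911  0.369] turn [-0.897  0.011 -0.005]
shift [ 0.68  -0.    -0.133] turn [0. 0. 0.]
```

>>> send_rows:
  plan:
    - [[-0.03, 0.18, 0.07], [-0.17, 0, 0]]
    - [[-0.03, 0.36, 0.15], [-0.35, 0, 0]]
    - [[-0.03, 0.54, 0.22], [-0.53, 0, 0]]
    - [[-0.03, 0.73, 0.3], [-0.71, 0, 0]]
    - [[-0.03, 0.91, 0.37], [-0.89, 0, 0]]

```text
time_s: 18.85
tcp_pos: [0.4965, 0.1721, 0.2899]
eef_rot: [-0.2, 89.4, 76.7]
contact_force: [0.2, 0.7, -0.6]
gripper_width: 0.0005
```

```bash
python3 - <<'E'
from g5 import *
s=r.get_state();print(s["tcp_pos"],s["joints"])
q=go(*dp(1.877,off=.03),cur());q=go(*dp(1.8),q)
for t in (1.6,1.4,1.2,1.0,.8,.6,.4,.25,.1,.06,.03,0): print(t,end=" ");q=go(*dp(t),q)
E
```

```text
[0.4965 0.1721 0.2899] [ 40.28     4.6131 -14.0591  -0.3532 -70.8756 -53.31  ]
shift [ 0.678 -0.005 -0.145] turn [0.001 0.012 0.   ]
shift [ 0.     0.002 -0.282] turn [-0.098 -0.    -0.   ]
1.6 shift [ 0.    -0.009 -0.213] turn [-0.255 -0.    -0.   ]
1.4 shift [ 0.    -0.009 -0.213] turn [-0.255  0.     0.   ]
1.2 shift [ 0.    -0.009 -0.213] turn [-0.255  0.     0.   ]
1.0 shift [ 0.    -0.009 -0.213] turn [-0.255  0.     0.   ]
0.8 shift [ 0.    -0.009 -0.213] turn [-0.255  0.     0.   ]
0.6 shift [ 0.    -0.009 -0.213] turn [-0.255  0.     0.   ]
0.4 shift [-0.    -0.009 -0.213] turn [-0.255  0.     0.   ]
0.25 shift [-0.    -0.003 -0.16 ] turn [-0.191  0.     0.   ]
0.1 shift [ 0.    -0.003 -0.16 ] turn [-0.191  0.     0.   ]
0.06 shift [-0.     0.002 -0.043] turn [-0.051  0.     0.   ]
0.03 shift [-0.     0.001 -0.032] turn [-0.038  0.     0.   ]
0 shift [ 0.     0.001 -0.032] turn [-0.038  0.     0.   ]
```

>>> send_rows:
  plan:
    - [[0.12, 0, -0.03], [0, 0.01, 0]]
    - [[0.27, 0, -0.07], [0, 0.01, 0]]
    - [[0.43, 0, -0.11], [0, 0.01, 0]]
    - [[0.58, 0, -0.14], [0, 0.01, 0]]
    - [[0.68, 0, -0.14], [0, 0.01, 0]]

```text
time_s: 19.35
tcp_pos: [0.4908, 0.1517, 0.1863]
eef_rot: [29.5, 89.9, 106.3]
contact_force: [0.1, 0.2, 0.1]
gripper_width: 0.0006
```

>>> send_rows:
  plan:
    - [[0, 0, -0.05], [-0.02, 0, 0]]
    - [[0, 0, -0.11], [-0.04, 0, 0]]
    - [[0, 0, -0.17], [-0.06, 0, 0]]
    - [[0, 0, -0.23], [-0.08, 0, 0]]
    - [[0, 0, -0.28], [-0.1, 0, 0]]

```text
time_s: 19.85
tcp_pos: [0.4814, 0.1101, 0.1871]
eef_rot: [-12.7, 89.8, 68.7]
contact_force: [0.5, 0.5, 0.1]
gripper_width: 0.0002
```

```bash
cat > g6.py <<'E'
from g5 import *
s=r.get_state();print(s["time_s"],s["tcp_pos"],s["contact_force"])
a,b=(s["tcp_pos"]-H)@ex,(s["tcp_pos"]-H)@ey;rad=np.hypot(a,b);th=np.arctan2(-a,-b)-np.arcsin(.0095/rad) if 0 else np.arctan2(-a,-b)
# tcp is off the face by .0095 on the open side: subtract
th-=np.arcsin(.0095/rad)*(-1)
print("rad",rad,"implied door angle (face at finger)",th)
E
python3 g6.py; python3 - <<'E'
from g5 import *
q=go(*dp(1.6),cur())
E
```

```text
19.85 [0.4814 0.1101 0.1871] [0.4982 0.4626 0.1401]
rad 0.16136019259028672 implied door angle (face at finger) 1.9142528760117428
shift [-0.007 -0.015 -0.209] turn [-0.251  0.004  0.001]
```

>>> send_rows:
  plan:
    - [[0, 0, -0.045], [-0.05, 0, 0]]
    - [[0, 0, -0.09], [-0.1, 0, 0]]
    - [[0, -0.01, -0.13], [-0.15, 0, 0]]
    - [[0, -0.01, -0.17], [-0.2, 0, 0]]
    - [[-0.005, -0.015, -0.21], [-0.25, 0, 0]]

```text
time_s: 20.35
tcp_pos: [0.4788, 0.0781, 0.1881]
eef_rot: [-29.3, 89.8, 63.5]
contact_force: [-0.8, 1.1, -0.0]
gripper_width: 0.0007
```

>>> send_rows:
  plan:
    - [[0, 0, -0.045], [-0.05, 0, 0]]
    - [[0, 0, -0.09], [-0.1, 0, 0]]
    - [[0, 0, -0.13], [-0.15, 0, 0]]
    - [[0, -0.01, -0.17], [-0.2, 0, 0]]
    - [[0, -0.01, -0.215], [-0.255, 0, 0]]

```text
time_s: 20.85
tcp_pos: [0.482, 0.0454, 0.1884]
eef_rot: [-47.8, 89.7, 56.6]
contact_force: [0.7, -0.0, -0.8]
gripper_width: 0.0004
```

```bash
sed -i 's/th-=np.arcsin.*/th-=2*0+np.arcsin(.0095\/rad)/' g6.py; python3 g6.py; python3 - <<'E'
from g5 import *
q=go(*dp(1.15),cur());q=go(*dp(.9),q)
c=r.capture("side");P=cloud(c).reshape(-1,3);P=P[c["range_z"].ravel()>0]
k=(abs(P[:,2]-.208)<.006);d=P-H;a=d@ex;b=d@ey;R=np.hypot(a,b);k&=(R>.19)&(R<.27)&(a<-.02);print(k.sum());ang=np.arctan2(-a[k],-b[k]);print(np.percentile(ang,[5,50,95]))
E
```

```text
20.85 [0.482  0.0454 0.1884] [ 0.6737 -0.0162 -0.8111]
rad 0.1602687539636604 implied door angle (face at finger) 1.390981146033517
shift [ 0.002 -0.017 -0.256] turn [-0.313  0.003  0.005]
shift [ 0.    -0.017 -0.266] turn [-0.318  0.     0.   ]
22
[1.3126 1.3274 1.3816]
```

>>> send_rows:
  plan:
    - [[0, 0, -0.055], [-0.06, 0, 0]]
    - [[0, 0, -0.11], [-0.13, 0, 0]]
    - [[0, -0.01, -0.16], [-0.19, 0, 0]]
    - [[0, -0.01, -0.21], [-0.25, 0, 0]]
    - [[0, -0.017, -0.26], [-0.315, 0, 0]]

```text
time_s: 21.4
tcp_pos: [0.4942, 0.0073, 0.1886]
eef_rot: [-64.8, 89.7, 54.0]
contact_force: [-0.1, 0.7, -0.0]
gripper_width: 0.0001
```

>>> send_rows:
  plan:
    - [[0, 0, -0.055], [-0.06, 0, 0]]
    - [[0, 0, -0.11], [-0.13, 0, 0]]
    - [[0, -0.01, -0.16], [-0.19, 0, 0]]
    - [[0, -0.01, -0.21], [-0.25, 0, 0]]
    - [[0, -0.017, -0.265], [-0.32, 0, 0]]

```text
time_s: 21.9
tcp_pos: [0.5155, -0.0267, 0.1888]
eef_rot: [-80.6, 89.7, 52.6]
contact_force: [0.6, 0.2, 0.2]
gripper_width: 0.0003
```

```bash
python3 g6.py; python3 - <<'E'
from g5 import *
q=go(*dp(.65),cur());q=go(*dp(.4),q)
E
```

```text
21.9 [ 0.5155 -0.0267  0.1888] [0.5594 0.2484 0.2276]
rad 0.16127009020963656 implied door angle (face at finger) 0.8914138357063015
shift [ 0.005 -0.022 -0.257] turn [-0.308  0.     0.006]
shift [-0.    -0.017 -0.266] turn [-0.318  0.     0.   ]
```

>>> send_rows:
  plan:
    - [[0, 0, -0.055], [-0.06, 0, 0]]
    - [[0, 0, -0.11], [-0.13, 0, 0]]
    - [[0, -0.01, -0.16], [-0.19, 0, 0]]
    - [[0, -0.02, -0.21], [-0.25, 0, 0]]
    - [[0.005, -0.022, -0.26], [-0.31, 0, 0]]

```text
time_s: 22.4
tcp_pos: [0.5448, -0.0532, 0.1884]
eef_rot: [-96.5, 89.7, 50.8]
contact_force: [0.1, 0.4, -0.3]
gripper_width: 0.0006
```

>>> send_rows:
  plan:
    - [[0, 0, -0.055], [-0.06, 0, 0]]
    - [[0, 0, -0.11], [-0.13, 0, 0]]
    - [[0, -0.01, -0.16], [-0.19, 0, 0]]
    - [[0, -0.01, -0.21], [-0.25, 0, 0]]
    - [[0, -0.017, -0.265], [-0.32, 0, 0]]

```text
time_s: 22.9
tcp_pos: [0.5795, -0.0728, 0.1886]
eef_rot: [-108.7, 89.7, 53.1]
contact_force: [-0.9, 0.5, -0.5]
gripper_width: 0.0005
```

```bash
python3 g6.py; python3 - <<'E'
from g5 import *
q=go(*dp(.25),cur());q=go(*dp(.12),q);q=go(*dp(.06),q);q=go(*dp(.0),q)
c=r.capture("side");P=cloud(c).reshape(-1,3);P=P[c["range_z"].ravel()>0]
k=(abs(P[:,2]-.208)<.006);d=P-H;a=d@ex;b=d@ey;R=np.hypot(a,b);k&=(R>.19)&(R<.27)&(a<-.02);print(k.sum());ang=np.arctan2(-a[k],-b[k]);print(np.percentile(ang,[5,50,95]))
E
```

```text
22.9 [ 0.5795 -0.0728  0.1886] [-0.8724  0.5387 -0.5256]
rad 0.1610230217023845 implied door angle (face at finger) 0.3967047368991592
shift [ 0.004 -0.007 -0.157] turn [-0.184 -0.003  0.006]
shift [ 0.    -0.001 -0.139] turn [-0.166  0.     0.   ]
shift [ 0.     0.002 -0.064] turn [-0.076  0.     0.   ]
shift [-0.     0.002 -0.064] turn [-0.076  0.     0.   ]
83
[0.3013 0.3314 0.3739]
```

>>> send_rows:
  plan:
    - [[0, 0, -0.03], [-0.04, 0, 0]]
    - [[0, 0, -0.06], [-0.07, 0, 0]]
    - [[0, 0, -0.09], [-0.11, 0, 0]]
    - [[0, -0.005, -0.125], [-0.15, 0, 0]]
    - [[0, -0.007, -0.157], [-0.185, 0, 0]]

```text
time_s: 23.45
tcp_pos: [0.6033, -0.0796, 0.1887]
eef_rot: [-122.8, 89.7, 47.6]
contact_force: [-1.4, 0.6, -0.5]
gripper_width: 0.0005
```

>>> send_rows:
  plan:
    - [[0, 0, -0.03], [-0.035, 0, 0]]
    - [[0, 0, -0.06], [-0.07, 0, 0]]
    - [[0, 0, -0.085], [-0.1, 0, 0]]
    - [[0, 0, -0.11], [-0.13, 0, 0]]
    - [[0, 0, -0.135], [-0.16, 0, 0]]

```text
time_s: 23.95
tcp_pos: [0.6234, -0.083, 0.1887]
eef_rot: [-128.4, 89.7, 49.2]
contact_force: [0.3, -0.3, -0.2]
gripper_width: 0.0003
```

```bash
python3 g6.py; python3 - <<'E'
from g5 import *
q=go(*dp(.06),cur());q=go(*dp(.0),q)
E
```

```text
23.95 [ 0.6234 -0.083   0.1887] [ 0.3341 -0.3046 -0.179 ]
rad 0.16050556144267333 implied door angle (face at finger) 0.1156336109638747
shift [ 0.005  0.    -0.059] turn [-0.074 -0.004  0.005]
shift [-0.     0.002 -0.064] turn [-0.076  0.     0.   ]
```

>>> send_rows:
  plan:
    - [[0, 0, -0.012], [-0.015, 0, 0]]
    - [[0, 0, -0.024], [-0.03, 0, 0]]
    - [[0, 0, -0.036], [-0.045, 0, 0]]
    - [[0, 0, -0.048], [-0.06, 0, 0]]
    - [[0, 0, -0.058], [-0.074, 0, 0]]

```text
time_s: 24.45
tcp_pos: [0.63, -0.0836, 0.1888]
eef_rot: [-78.2, 89.8, 102.7]
contact_force: [-12.2, 0.6, 7.3]
gripper_width: 0.0004
```

>>> send_rows:
  plan:
    - [[0, 0, -0.007], [-0.01, 0, 0]]
    - [[0, 0, -0.014], [-0.02, 0, 0]]
    - [[0, 0, -0.02], [-0.025, 0, 0]]
    - [[0, 0, -0.026], [-0.03, 0, 0]]
    - [[0, 0, -0.032], [-0.04, 0, 0]]

```text
time_s: 24.95
tcp_pos: [0.632, -0.0839, 0.1888]
eef_rot: [-32.2, 89.6, 150.5]
contact_force: [-9.7, 0.5, 5.5]
gripper_width: -0.0
```

```bash
python3 g6.py; python3 - <<'E'
from g5 import *
q=go(*dp(.0),cur())
E
```

```text
24.95 [ 0.632  -0.0839  0.1888] [-9.6623  0.4841  5.4755]
rad 0.16078716779746538 implied door angle (face at finger) 0.061797933723282655
shift [ 0.005  0.001 -0.066] turn [-0.035  0.007  0.005]
```

>>> send_rows:
  plan:
    - [[0, 0, -0.02], [-0.01, 0, 0]]
    - [[0, 0, -0.035], [-0.015, 0, 0]]
    - [[0, 0, -0.045], [-0.02, 0, 0]]
    - [[0, 0, -0.055], [-0.03, 0, 0]]
    - [[0, 0, -0.06], [-0.035, 0, 0]]

```text
time_s: 25.45
tcp_pos: [0.6392, -0.0837, 0.1888]
eef_rot: [-21.2, 89.4, 163.1]
contact_force: [-11.6, 0.2, 7.7]
gripper_width: 0.0006
```

```bash
python3 g6.py; python3 - <<'E'
from g5 import *
q=go(*dp(.0),cur())
c=r.capture("side");cv2.imwrite('pics/n.png',cv2.resize(c['color'][130:270,170:340,::-1],None,fx=3.5,fy=3.5))
E
```

```text
25.45 [ 0.6392 -0.0837  0.1888] [-11.6091   0.2054   7.6827]
rad 0.16044961785648368 implied door angle (face at finger) 0.016880459532761967
shift [ 0.005  0.    -0.018] turn [0.    0.012 0.005]
```

View pics/n.png

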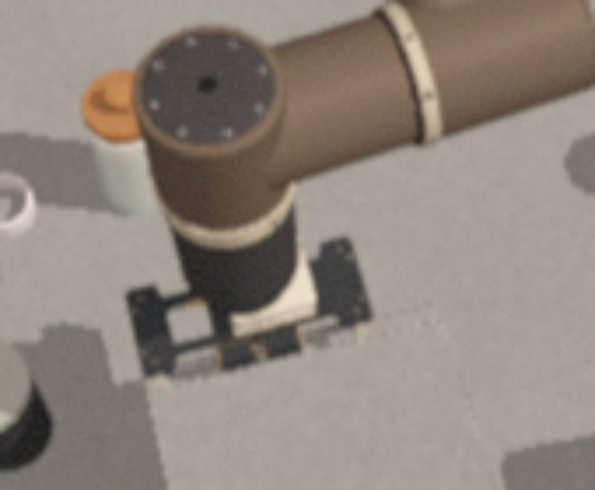

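>>> send_rows:
  plan:
    - [[0, 0, -0.01], [0, 0, 0]]
    - [[0, 0, -0.015], [0, 0, 0]]
    - [[0, 0, -0.02], [0, 0, 0]]
    - [[0, 0, -0.025], [0, 0, 0]]
    - [[0, 0, -0.03], [0, 0, 0]]

```text
time_s: 26.0
tcp_pos: [0.6392, -0.0838, 0.1888]
eef_rot: [-12.2, 88.9, 172.2]
contact_force: [-21.6, 3.0, 14.6]
gripper_width: 0.0005
```

```bash
python3 g6.py
```

```text
26.0 [ 0.6392 -0.0838  0.1888] [-21.5854   2.9836  14.5978]
rad 0.16048987349099414 implied door angle (face at finger) 0.016694969221067453
```

>>> send_rows:
  plan:
    - [[0, 0, 0.03], [0, 0, 0]]
    - [[0, 0, 0.08], [0, 0, 0]]
    - [[0, 0, 0.16], [0, 0, 0]]
    - [[0, 0, 0.26], [0, 0, 0]]
    - [[0, 0, 0.36], [0, 0, 0]]

```text
time_s: 26.5
tcp_pos: [0.5846, -0.0879, 0.1897]
eef_rot: [-12.7, 89.0, 171.6]
contact_force: [-0.0, 0.4, -0.2]
gripper_width: 0.0002
```

>>> send_rows:
  plan:
    - [[-0.05, 0, 0.1], [0, 0, 0]]
    - [[-0.15, 0, 0.25], [0, 0, 0]]
    - [[-0.3, 0, 0.4], [0, 0, 0]]
    - [[-0.4, 0, 0.55], [0, 0, 0]]
    - [[-0.5, 0, 0.7], [0, 0, 0]]

```text
time_s: 27.0
tcp_pos: [0.4801, -0.0962, 0.2673]
eef_rot: [-14.1, 89.0, 170.3]
contact_force: [0.6, 0.7, 1.1]
gripper_width: 0.0008
```

```bash
python3 - <<'E'
from g5 import *
s=r.get_state();print(s["time_s"],s["tcp_pos"],s["contact_force"])
ims=[]
for n in("side","top"):
    c=r.capture(n);P=cloud(c).reshape(-1,3);P=P[c["range_z"].ravel()>0];d=P-O;a=d@ex;b=d@ey
    f=[]
    for lo in np.arange(-.13,.13,.02):
        k=(abs(P[:,2]-.208)<.008)&(b>lo)&(b<lo+.02)&(a>-.25)&(a<0)
        if k.sum()>5:f.append((lo+.01,np.percentile(a[k],1)))
    f=np.array(f);print(n,f.T,"angle",np.polyfit(*f.T,1))
    ims.append(cv2.resize(c["color"][120:290,150:400] if n=="side" else c["color"][110:310,220:470],(500,340 if n=="side" else 400))[:,:,::-1])
cv2.imwrite("pics/o.png",cv2.resize(np.vstack(ims),None,fx=.8,fy=.8))
E
```

```text
27.0 [ 0.4801 -0.0962  0.2673] [0.6442 0.732  1.0724]
side [[-0.12   -0.1    -0.08   -0.06   -0.04   -0.02    0.      0.02    0.04
   0.06    0.08    0.1     0.12  ]
 [-0.134  -0.1353 -0.1352 -0.1347 -0.135  -0.1339 -0.1342 -0.1349 -0.1343
  -0.1338 -0.1352 -0.1345 -0.1338]] angle [ 0.0023 -0.1345]
top [[-0.12   -0.1    -0.08   -0.06   -0.04   -0.02    0.      0.02    0.04
   0.06    0.08    0.1     0.12  ]
 [-0.1374 -0.1365 -0.1372 -0.137  -0.1366 -0.1375 -0.1367 -0.1366 -0.1374
  -0.1364 -0.1371 -0.1368 -0.1362]] angle [ 0.002  -0.1369]
```

View pics/o.png

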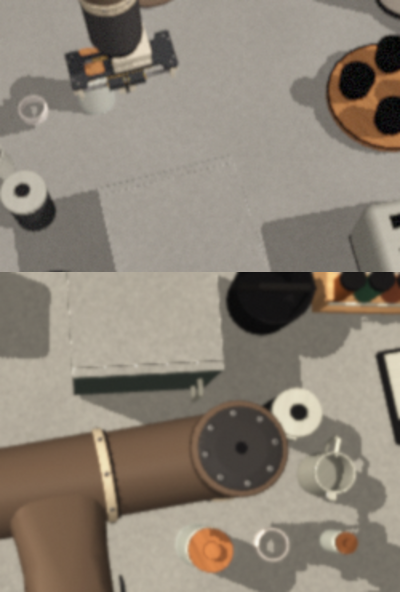

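The door is shut to within about 0.002 rad in both views. The gripper is clear and the bystanders haven't moved, so I'm handing in.

```bash
python3 -c "
from h import *
print(r.close_job(), r.get_state()['time_s'])"
```

```text
the job is handed in; nothing more can be done
the job is handed in; nothing more can be done
```

The middle-sized sugar jar (125 mm tall) stands upright in the free front part of the tray. The tray is pushed home and the door is shut on its catch. I handed the job in at about 27 s of the 72 s allowed.

**Checks**
- **Jar:** it touched down at about 5 N before I let go. In the camera view afterwards it stood near the middle of the free part, with its top at about 160 mm.
- **Tray:** it stopped with the rail's front face about 114 mm ahead of the cupboard's centre, exactly where "fully home" puts it. Pushing on raised the force to about 13 N without moving it.
- **Door:** both cameras showed it about 0.002 rad from shut after I backed off. The gripper was clear and reading no contact force.
- **Bystanders:** the ring, pitcher, canister and the cups in the frame looked unmoved in the last pictures. I checked this by eye and did not measure it.

**What did not go to plan**
- **Tilt:** my first 45° tilt for the tray push was out of the arm's reach. It took joint 3 almost to its limit (-58.277 against -58.28).
- **Tray push:** during the push the fingertips drifted up about 10 mm, so I backed off and finished at another spot on the rail.
- **Door angle:** the finger position implied the door was still 0.017 rad open at the stop, which disagrees with the cameras. I put that down to finger thickness and trusted the cameras. The final push on the seated door reached about 22 N.

I could not see the jar once the door was shut, so it was last seen directly before the tray push.

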